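# Square up the bonding plate and load the press weights

## Robot

A 6-joint arm with a two-finger parallel gripper is mounted at the origin on a cart in front of the work surface, level with it; the furniture and walls round the work are solid. World frame = base frame: x ahead of the robot, y to its left, z up, the work surface at z = 0. Lengths are in mm, angles in rad, forces in N, time in s.
With the tool pointing down it reaches from about 350 to 950 mm from the base axis. Payload 17.4 kg.
Tool frame: the origin (TCP) lies on the centre line of the jaws, within the pads' length; the fingertips stand 11 mm ahead of it and the grasp point (between the pads) lies 8 mm behind it (arm.tcp_to_tips is the distance from the TCP to the fingertips, in mm); z points along the fingers, y is the line along which they close (so a half turn about z gives the same grasp; the last joint's range is limited). The gripper opens to 93 mm and grips with 3 to 60 N. Pads are 15 mm wide; open, the fingers measure 128 mm over their backs; the gripper's body (75 mm by 188 mm) begins 65 mm behind the grasp point.
Start: joints at [-1.28, 0.116, 1.442, -0, 1.584, -0.038], TCP at [217.953, -638.85, 229.646] pointing down, gripper open.
Joint ranges: [-2.83, 2.83], [-0.83, 2.19], [0.07, 2.5], [-1.14, 4.28], [0.01, 3], [-2.97, 2.97]. Speed limits (rad/s): [1.89, 1.89, 2.22, 3.14, 3.14, 3.14].

## Interface

Orientations are given as a 3x3 rotation matrix whose columns are the frame's x, y, z axes.
In Python, from plant import arm gives the robot as it stands.
- The arm moves only by the tool servo_tool, never from a script. Its arguments are lists of equal length, an entry for each row: "hand": the closure, from 0 (fully open) to 1 (shut); "travel": the shift along the world's x, y, z in mm, a list of three; "rotation": the turn, a rotation vector about the world's x, y, z in degrees, a list of three. A call has 1 to 20 rows; each row is the pose to reach, as a shift and turn from the pose commanded when the call began; what a row does not reach only later rows make up. A row lasts 1/10 s, in which the tool goes at most 50 mm and 8.59 degrees, less where a joint would pass 70% of its speed; a pose out of reach is approached as far as the arm can. A call with a gripper value outside its range is refused whole. The fingers move at their own pace and stop on an object; "grip_force" is the grip in N (left out, the last holds). Time passes only in rows, so rows that repeat a pose let the fingers close. It gives the time, the measured TCP pose, the force, the opening and the grip force at its end, in the units of the state.
- arm.read_state(): the state, without advancing time (a new reading comes with each control period).
- arm.capture(name): name is "scene" or "top" or "wrist"; returns a dict with "img" (384x512x3 uint8, blue, green, red), "camera_matrix" (3x3 intrinsics, pixels), "k1" (the pictures are not rectified: a ray, as slopes to the right and down, at radius r is drawn at 1 + k1 r^2 times it, then the intrinsics apply), "xyz" and "attitude" of the camera in the world; the wrist camera has in their place "hand_eye" (4x4, takes a point from camera to tool coordinates, whose origin is the TCP and whose axes are the flange's). Camera axes: x right, y up, looking along -z (the intrinsics and any distortion apply to the point x, -y, -z); pixel columns grow to the right and rows downward; lengths in mm; the calibration is good to about 2 mm. A picture is of the moment at which its call begins: read the wrist's pose just before it. There is no depth.
- arm.job_done(): hands the job in; it is judged then, once.
Trained networks look in the newest picture that a camera, given by its name, has taken for a name from the list of things; names that differ only in an ending like _2 or _b are one class to them, and where a whole thing is asked for, a point or a joint stands for the part that bears it (a point fixed in the world has none). Each returns a list of dicts, best first, with "confidence" (0 to 1); they miss things now and then, are a little off and sometimes report something else, mostly with a low value. They report only what shows in the picture. A call takes as long as a camera call. They do not tell look-alikes from the thing itself.
- arm.look_for(camera, target): "location" ([x, y, z] in mm, in the coordinates of the camera as it stood for that picture, good to about 4 mm: the middle of the surface that is visible of it).
- arm.regions_of(camera, target): "mask" (384x512 bool, what is visible of it).
The state is a dict: "t": time; "qpos": joint angles; "qvel": joint speeds; "joint_torque": joint torques, N m; "ee_pos": TCP position; "tool_rot": TCP orientation; "force": force on the tool from outside, world axes, zero at the start; "moment": the same for the moment, N m; "opening": finger opening in mm; "grasp_force": force on a finger pad.
Only numpy, scipy, OpenCV 4.12 (cv2) and the standard library are available. Lean on these libraries where they do the work, as an engineer would, in place of code of your own. Each camera call takes 0.05 s, during which the arm holds its last target. There are 200 camera calls.

## Task

Take the hook rod from its stand and, with the rod, nudge the flat aluminium plate until it lies fully home against both fences of the square corner. Then, still with the rod, fetch every press weight that hangs in the tall narrow rack and set each one down gently, upright, centred on a ring of its own on the plate; finally hang the rod back in its stand, leaving the plate fully home. The plate and the weights are clean, so the gripper must never touch them; do not drop the weights, and leave the other things alone.

Things in the scene. Friction and masses are not known exactly. Their poses are not given: they have to be found in the camera images.
- hook_rod: Hook rod, the tool, 0.10 kg, hung upright in its stand: black handle on a steel rod of 6 mm diameter, a J hook at its foot. Origin on the rod's axis at the foot, at mid-height of the hook's level part; z up, x the way the hook points. The 6 mm thick hook runs 16 mm (axes) to +x and turns up, the tip's top at z = 16 mm; underside z = -3, trough z = +3, 10 mm clear between rod and tip.
- rod_grip (a point): Where to grip the hook rod, in the black handle 18 x 18 mm (sides along rod x and y) that reaches from z = 101 to 151 mm over the rod's origin; this point is at z = 131 mm. Under the handle is a square collar 30 x 30 mm, z = 95 to 101 mm.
- stand: Fixed rod stand of grey steel, 118 mm high: a foot, a post at its +x side and on top a level fork 6 mm thick with a slot 16 mm wide, open to -x, reaching 26 mm to -x of the rod's axis. The rod's collar lies on the fork between side and rear lips 5 mm high (3 mm play each). Origin on the bench under the hanging rod's axis, z up; turned so that its -x is about the world's -y.
- rod_home (a point): Point of the stand where the hook rod's origin is when it hangs properly, rod x along stand x: on the slot's axis, 23 mm over the bench. To take the rod, lift it 10 mm, then draw it 35 mm or more to the stand's -x; hang it back the reverse way.
- plate: Loose flat aluminium plate, 170 x 90 x 10 mm (x, y, z), 0.35 kg, on the bench, three rings of 47 mm marked on its top in a row along its x. Origin at the centre of its underside, z up.
- ring_1 (a point): Centre of the ring at the plate's -x end, on the plate's top (56 mm from the middle one).
- ring_2 (a point): Centre of the middle ring, on the plate's top, over the plate's origin.
- ring_3 (a point): Centre of the ring at the plate's +x end, on the plate's top (56 mm from the middle one).
- corner: Fixed square corner: two dark steel fences 14 mm high and wide. Origin on the bench in the inner corner, x and y along the inner faces: one fence runs 156 mm to its -x (inner face y = 0), the other 98 mm to its -y (inner face x = 0). Fully home, the plate's centre is at x = -85, y = -45 mm, its x along the corner's x.
- rack: Fixed tall narrow rack of grey sheet, open on top only, 140 mm high, 96 mm deep (its x) and 189 mm long (its y), clear front at -x. Three bays in a row along y at y = +62, 0, -62 mm, each 59 mm wide (y) and 90 mm deep inside (x = -60 to +30 mm). Origin on the bench, z up; turned so that its -x is about the world's -y.
- rack_bar (a point): Hanging place of the middle bay (others alike), at x = 0, z = 78 mm of the rack, where a bar's axis lies. It lies on two arms 3 mm thick, 11 mm either side (19 mm clear between), that come from the rear wall, over the weight's body, and end 7 mm before here, lips 8 mm high before and behind the bar: lift a weight 10 to 25 mm, draw it 30 mm to -x, then raise it.
- weight_1: Press weight, hanging in the rack at the start (may be absent; all alike): an upright brass cylinder, 40 mm in diameter and 32 mm high, with a fixed wire bail of 5 mm wire over it: two posts 34 mm apart along its y and a level bar along its y whose axis is 70 mm over the underside. Origin at the centre of the underside, z up. 0.18 kg.
- weight_2: Press weight, hanging in the rack at the start (may be absent; all alike): an upright brass cylinder, 40 mm in diameter and 32 mm high, with a fixed wire bail of 5 mm wire over it: two posts 34 mm apart along its y and a level bar along its y whose axis is 70 mm over the underside. Origin at the centre of the underside, z up. 0.18 kg.
- weight_3: Press weight, hanging in the rack at the start (may be absent; all alike): an upright brass cylinder, 40 mm in diameter and 32 mm high, with a fixed wire bail of 5 mm wire over it: two posts 34 mm apart along its y and a level bar along its y whose axis is 70 mm over the underside. Origin at the centre of the underside, z up. 0.18 kg.
- screw_cup: Bystander: small white cup of screws, 54 mm wide, 24 mm high. Origin at its underside.
- tweezers_1: Bystander: steel tweezers, 126 mm long, lying. Origin at its underside.
- spare_board: Bystander: green circuit board 62 x 78 x 13 mm, lying at the front of the bench. Origin at its underside.
- grey_tote: Fixed open grey tote, an obstacle: 440 x 440 mm, walls 250 mm high. Origin at the centre of its floor; its sides lie along the world axes. Carry things past its front, or over it.
Things that resemble listed ones, but are neither listed nor needed, are in the scene too. Leave any blue or red look-alike of the weight_2 alone.

How it is judged (in metres and radians):
On the way, in this order (a step that is already met when the one before it is completed fails the run):
1. the plate lies fully home in the corner, against both fences, while the weights still hang in the rack (x of plate in the frame of corner between -0.088 and -0.08 m and y of plate in the frame of corner between -0.048 and -0.04 m and angle between the x axis of plate and the x axis of corner, either way round below 0.03 rad and height (world z) of plate below 0.004 m and x of weight_1 in the frame of rack between -0.06 and 0.045 m and z of each of weight_1, weight_2, weight_3 in the frame of rack below 0.03 m and x of weight_2 in the frame of rack between -0.06 and 0.045 m and x of weight_3 in the frame of rack between -0.06 and 0.045 m), for 0.2 s.
2. every weight that is there stands upright on a ring of the plate ((distance between weight_1 and ring_1 below 0.012 m or distance between weight_1 and ring_2 below 0.012 m or distance between weight_1 and ring_3 below 0.012 m) and angle between each of weight_1, weight_2, weight_3's own z axis and vertical below 0.08 rad and (distance between weight_2 and ring_1 below 0.012 m or distance between weight_2 and ring_2 below 0.012 m or distance between weight_2 and ring_3 below 0.012 m) and (distance between weight_3 and ring_1 below 0.012 m or distance between weight_3 and ring_2 below 0.012 m or distance between weight_3 and ring_3 below 0.012 m)), for 0.2 s.
At the end, for the whole second after the job is handed in: The plate is home in the corner (gap to each fence under 3 mm, square within 0.03 rad), every weight present stands upright and at rest on a ring of the plate, its centre within 12 mm of the ring's, and the hook rod hangs upright in its stand within 8 mm of its place (all of step 2 and x of plate in the frame of corner between -0.088 and -0.08 m and y of plate in the frame of corner between -0.048 and -0.04 m and angle between the x axis of plate and the x axis of corner, either way round below 0.03 rad and height (world z) of plate below 0.004 m and linear speed of each of weight_1, weight_2, weight_3, plate below 0.02 m/s and distance between hook_rod and rod_home below 0.008 m and angle between hook_rod's own z axis and vertical below 0.08 rad); the robot touches nothing.
It fails at once if the gripper or arm touches the plate or a weight (contact force between any of the fingers, the arm and plate above 0.5 N or contact force between any of the fingers, the arm and weight_1 above 0.5 N or contact force between any of the fingers, the arm and weight_2 above 0.5 N or contact force between any of the fingers, the arm and weight_3 above 0.5 N).
It fails at once if a weight is dropped or thrown (moves faster than 1.2 m/s) (linear speed of any of weight_1, weight_2, weight_3 above 1.2 m/s).
It fails at once if a bystander is moved by more than 3 cm (distance of any of screw_cup, tweezers_1, spare_board from where it was at the start of the episode above 0.03 m).
Of weight_1, weight_2, weight_3 only 2 to 3 are there at a start; the rules pass over those that are not, and their reading is None.
At some moment in a run one of plate may be knocked a few centimetres aside while the robot is not near it.
It also fails if it takes over 210 s, if anything falls off the work surface, if the arm or the gripper's body presses on something with over 40 N, if the wrist force passes 120 N, or if a joint passes its speed limit or range.

## Working session

There is one attempt and no reset: what is moved stays moved. The work goes in short steps, Python scripts to look and compute and a tool call to move; the robot and the scene stay as the last step left them, time stands still between calls to the robot, and variables do not carry over. Pictures are saved under pics/ and viewed, at most 14 in all, crops included, and the job is handed in when it is done.

Besides the shell and the picture viewer there is one more tool, called after ">>>" as name(argument=value, ...) on one line, values as JSON. servo_tool: Moves the arm, as the interface text tells. Its arguments: {"type":"object","properties":{"hand":{"type":"array"},"travel":{"type":"array"},"rotation":{"type":"array"},"grip_force":{"type":"number"}},"required":["hand","travel","rotation"]}

```bash
ls; mkdir -p pics; cat > h.py <<'E'
import numpy as np, cv2, json
from plant import arm
def cam(name):
    s=arm.read_state(); c=arm.capture(name)
    if name=="wrist":
        T=np.eye(4); T[:3,:3]=np.array(s["tool_rot"]); T[:3,3]=s["ee_pos"]
        W=T@np.array(c["hand_eye"]); c["R"]=W[:3,:3]; c["p"]=W[:3,3]
    else:
        a=np.array(c["attitude"]); c["R"]=a if a.shape==(3,3) else None; c["p"]=np.array(c["xyz"])
    return c
def ray(c,uv):
    K=np.array(c["camera_matrix"]); uv=np.atleast_2d(np.array(uv,float))
    d=np.c_[(uv[:,0]-K[0,2])/K[0,0],(uv[:,1]-K[1,2])/K[1,1]]; u=d.copy()
    for _ in range(20): u=d/(1+c["k1"]*(u**2).sum(1,keepdims=True))
    v=np.c_[u[:,0],-u[:,1],-np.ones(len(u))]
    return v@c["R"].T
def at_z(c,uv,z):
    r=ray(c,uv); return c["p"]+r*((z-c["p"][2])/r[:,2])[:,None]
def proj(c,P):
    P=np.atleast_2d(np.array(P,float)); q=(P-c["p"])@c["R"]
    u=np.c_[q[:,0]/-q[:,2],-q[:,1]/-q[:,2]]; u=u*(1+c["k1"]*(u**2).sum(1,keepdims=True))
    K=np.array(c["camera_matrix"]); return np.c_[u[:,0]*K[0,0]+K[0,2],u[:,1]*K[1,1]+K[1,2]]
def find(c,name,t):
    out=[]
    for r in arm.look_for(name,t):
        P=c["p"]+c["R"]@np.array(r["location"]); out.append((round(r["confidence"],2),P.round(0).tolist(),proj(c,P)[0].round(0).tolist()))
    return out
E
python3 - <<'E'
from h import *
for n in ["scene","top"]:
    c=cam(n); cv2.imwrite(f"pics/{n}0.png",c["img"]); print(n,c["p"],np.array(c["attitude"]).round(3).tolist(),c["camera_matrix"],c["k1"])
    for t in ["hook_rod","stand","plate","corner","rack","weight_1","screw_cup","tweezers_1","spare_board","grey_tote"]:
        print(t,find(c,n,t))
E
```

```text
pics
scene [-416.0725281   187.10497376  953.67701483] [[-0.217, 0.616, -0.757], [-0.976, -0.15, 0.158], [-0.017, 0.773, 0.634]] [[478.58360691   0.         256.44300931]
 [  0.         478.58360691 187.59322112]
 [  0.           0.           1.        ]] -0.09196142727355804
hook_rod []
stand []
plate []
corner []
rack [(0.97, [503.0, 262.0, 105.0], [156.0, 227.0])]
weight_1 [(0.79, [662.0, 382.0, 35.0], [114.0, 214.0]), (0.56, [760.0, 329.0, 47.0], [132.0, 187.0])]
screw_cup [(0.44, [722.0, 215.0, 13.0], [171.0, 198.0])]
tweezers_1 []
spare_board [(0.84, [433.0, 148.0, 2.0], [207.0, 266.0])]
grey_tote []
top [ 353.4744447   -17.03080388 1458.34800821] [[-0.005, 0.988, -0.155], [-1.0, -0.009, -0.024], [-0.025, 0.155, 0.988]] [[463.77444515   0.         263.16312632]
 [  0.         463.77444515 193.10040283]
 [  0.           0.           1.        ]] -0.005825703621897894
hook_rod [(0.41, [429.0, -23.0, 123.0], [277.0, 239.0]), (0.36, [653.0, -317.0, 15.0], [369.0, 169.0])]
stand [(0.95, [431.0, -21.0, 118.0], [276.0, 239.0]), (0.59, [715.0, 240.0, 16.0], [194.0, 152.0])]
plate [(0.72, [553.0, -393.0, 9.0], [394.0, 201.0])]
corner [(0.51, [553.0, -391.0, 8.0], [393.0, 201.0]), (0.46, [655.0, -319.0, 15.0], [370.0, 169.0]), (0.41, [429.0, -25.0, 123.0], [277.0, 239.0])]
rack [(0.87, [546.0, 274.0, 78.0], [178.0, 202.0])]
weight_1 [(0.73, [751.0, 315.0, 33.0], [170.0, 140.0]), (0.58, [667.0, 378.0, 35.0], [149.0, 166.0]), (0.47, [533.0, 276.0, 39.0], [180.0, 208.0]), (0.46, [598.0, 285.0, 44.0], [177.0, 187.0]), (0.45, [478.0, 271.0, 37.0], [181.0, 226.0])]
screw_cup [(0.63, [597.0, 280.0, 39.0], [179.0, 187.0]), (0.57, [716.0, 242.0, 13.0], [193.0, 152.0])]
tweezers_1 []
spare_board [(0.85, [433.0, 154.0, 3.0], [220.0, 240.0])]
grey_tote []
```

```bash
python3 - <<'E'
import cv2
a=cv2.imread("pics/top0.png"); cv2.imwrite("pics/t1.png",cv2.resize(a[100:280,130:450],(800,450),interpolation=cv2.INTER_CUBIC))
a=cv2.imread("pics/scene0.png"); cv2.imwrite("pics/s1.png",cv2.resize(a,(800,600),interpolation=cv2.INTER_CUBIC))
E
```

```text
(no output)
```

View pics/t1.png

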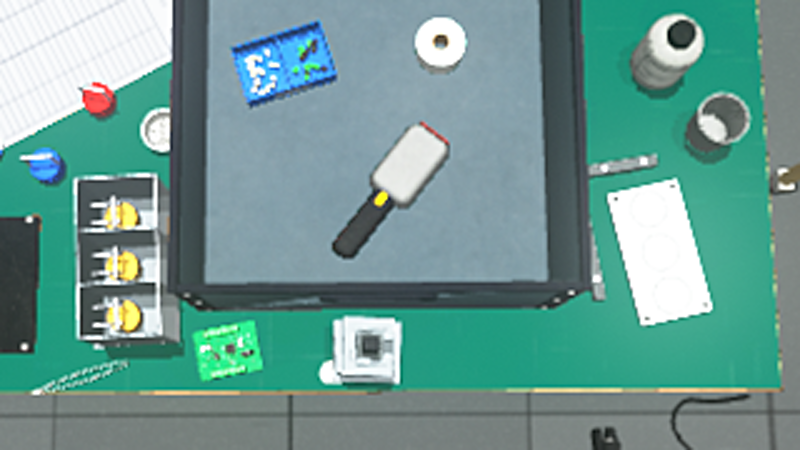

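View pics/s1.png

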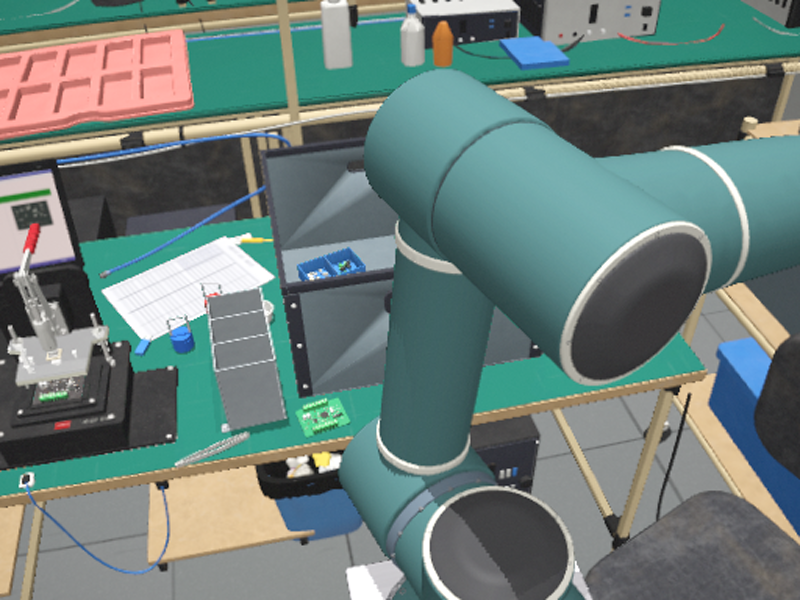

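Top view (crop ×2.5): the three brass weights hang in the rack at crop (122,215), (122,267) and (124,315). The look-alikes stand outside it: red at (98,98), blue at (45,165). The rod and stand are at (370,348), the plate at (660,252), and the corner fences at (622,165) and (598,260). So the rack weights are the targets, and the only rod and plate are these. Next I'll look closer with the wrist camera.

```bash
python3 - <<'E'
from h import *
c=cam("top")
f=lambda x,y:(130+x*.4,100+y*.4)
print("tote rim", at_z(c,[f(165,292),f(590,290),f(560,305),f(545,20),f(588,20)],250).round(0).tolist())
print("plate corners",at_z(c,[f(609,197),f(680,180),f(714,308),f(645,326)],10).round(0).tolist())
print("fence", at_z(c,[f(590,172),f(656,160),f(605,298)],14).round(0).tolist())
w=cam("wrist"); print(np.array(w["hand_eye"]).round(3).tolist(), w["camera_matrix"], w["k1"], w["p"], w["R"].round(2).tolist()); print(arm.read_state()["tool_rot"])
E
```

```text
tote rim [[482.0, 189.0, 250.0], [480.0, -255.0, 250.0], [465.0, -224.0, 250.0], [774.0, -219.0, 250.0], [774.0, -265.0, 250.0]]
plate corners [[624.0, -331.0, 10.0], [645.0, -422.0, 10.0], [482.0, -455.0, 10.0], [460.0, -369.0, 10.0]]
fence [[655.0, -308.0, 14.0], [670.0, -392.0, 14.0], [495.0, -320.0, 14.0]]
[[-0.001, 0.956, 0.292, 81.699], [1.0, 0.001, -0.001, -0.673], [-0.001, 0.292, -0.956, -155.491], [0.0, 0.0, 0.0, 1.0]] [[327.9619804    0.         255.16064684]
 [  0.         327.9619804  193.42465499]
 [  0.           0.           1.        ]] -0.09119163068318982 [ 295.06993295 -611.82843004  385.11599245] [[0.32, 0.91, 0.28], [-0.95, 0.31, 0.1], [0.0, -0.29, 0.96]]
[[ 9.46425598e-01  3.22921951e-01  1.88218434e-05]
 [ 3.22921951e-01 -9.46425598e-01 -2.55820203e-05]
 [ 9.55247849e-06  3.02894653e-05 -9.99999999e-01]]
```

>>> servo_tool(hand=[0,0,0,0,0,0,0,0,0,0,0,0,0], travel=[[31,28,10],[62,56,20],[93,84,20],[124,112,20],[155,140,20],[186,168,20],[217,196,20],[248,224,20],[279,252,20],[310,280,20],[342,309,20],[342,309,20],[342,309,20]], rotation=[[0,0,6],[0,0,13],[0,0,20],[0,0,27],[0,0,34],[0,0,41],[0,0,48],[0,0,55],[0,0,62],[0,0,68],[0,0,71.16],[0,0,71.16],[0,0,71.16]])

```text
t: 2.5
ee_pos: [560.4, -329.3, 249.4]
tool_rot: [[-0.001, 1.0, -0.0], [1.0, 0.001, 0.0], [0.0, -0.0, -1.0]]
force: [-0.4, -0.6, 0.5]
opening: 92.8
grasp_force: 0.0
```

```bash
python3 - <<'E'
from h import *
c=cam("wrist"); cv2.imwrite("pics/w1.png",c["img"]); print(c["p"])
np.save("pics/w1.npy",c,allow_pickle=True)
for t in ["plate","corner","grey_tote"]: print(t,find(c,"wrist",t))
for t in ["plate","corner"]:
    for r in arm.regions_of("wrist",t)[:2]:
        m=r["mask"].astype(np.uint8); k,_=cv2.findContours(m,0,2); k=max(k,key=cv2.contourArea)
        b=cv2.boxPoints(cv2.minAreaRect(at_z(c,k[:,0],10 if t=="plate" else 14)[:,:2].astype(np.float32)))
        print(t,r["confidence"],m.sum(),b.round(1).tolist())
print(arm.read_state()["tool_rot"],arm.read_state()["qpos"])
E
```

```text
[ 559.94466729 -246.80835889  404.92290392]
plate [(0.61, [559.0, -385.0, 11.0], [254.0, 207.0])]
corner [(0.79, [631.0, -303.0, 13.0], [314.0, 143.0])]
grey_tote []
plate 0.83 8626 [[462.20001220703125, -361.5], [481.0, -453.0], [647.5, -418.70001220703125], [628.7999877929688, -327.29998779296875]]
corner 0.6 3151 [[493.79998779296875, -283.5], [500.29998779296875, -402.5], [677.9000244140625, -392.79998779296875], [671.4000244140625, -273.79998779296875]]
[[ 1.44606205e-03  9.99998944e-01  1.42058843e-04]
 [ 9.99998943e-01 -1.44604019e-03 -1.53854645e-04]
 [-1.53649059e-04  1.42281176e-04 -9.99999978e-01]] [-5.73027318e-01  5.66346367e-02  1.47236116e+00 -5.23024659e-05
  1.61239407e+00 -5.71583446e-01]
```

View pics/w1.png

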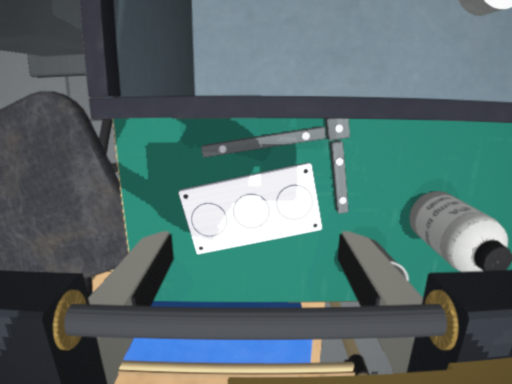

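Wrist view: plate centre at (251,211), turned about 12°. The long fence runs from (203,152) to (330,133), the short one from (335,140) to (342,212), and the tote rim is at row 107. Next I'll fit the fence edges.

```bash
python3 - <<'E'
from h import *
c=np.load("pics/w1.npy",allow_pickle=True).item()
hsv=cv2.cvtColor(c["img"],cv2.COLOR_BGR2HSV); 
green=((hsv[...,0]>60)&(hsv[...,0]<100)&(hsv[...,1]>110))
print(hsv[145,250],hsv[180,150],hsv[180,340],hsv[170,240])
def line(p): 
    vx,vy,x,y=cv2.fitLine(p.astype(np.float32),cv2.DIST_HUBER,0,.1,.01).ravel(); return vx,vy,x,y,np.degrees(np.arctan2(vy,vx))
A=[]
for u in range(212,320,3):
    col=~green[:,u]; v=int(152-(u-203)*.15)
    while col[v]: v+=1
    A.append((u,v-.5))
B=[]
for v in range(150,206,3):
    u=338+int((v-138)*.06)
    while not green[v,u]: u-=1
    B.append((u+.5,v))
print(A[::6],B[::4])
for P in (A,B):
    for z in (0,14): print(z,[round(float(k),2) for k in line(at_z(c,np.array(P),z)[:,:2])])
a=line(at_z(c,np.array(A),14)[:,:2]);b=line(at_z(c,np.array(B),14)[:,:2])
M=np.array([[a[0],-b[0]],[a[1],-b[1]]]); s=np.linalg.solve(M,[b[2]-a[2],b[3]-a[3]]); print("corner",a[2]+s[0]*a[0],a[3]+s[0]*a[1])
g=arm.regions_of; 
E
```

```text
[96 15 85] [ 84 169  92] [ 93  15 151] [ 84 169  92]
[(212, 156.5), (230, 153.5), (248, 150.5), (266, 147.5), (284, 144.5), (302, 142.5)] [(330.5, 150), (331.5, 162), (332.5, 174), (333.5, 186), (334.5, 198)]
0 [0.99, 0.15, 593.46, -308.63, 8.88]
14 [0.99, 0.15, 592.3, -306.49, 8.88]
0 [0.15, -0.99, 658.79, -344.39, -81.19]
14 [0.15, -0.99, 655.38, -341.01, -81.19]
corner 648.6622 -297.69107
```

>>> servo_tool(hand=[0,0,0,0,0,0,0,0,0,0,0,0], travel=[[0,0,40],[-10,10,70],[-25,50,80],[-40,90,80],[-55,130,80],[-70,170,80],[-85,210,80],[-100,250,80],[-115,290,80],[-130,320,80],[-130,320,80],[-130,320,80]], rotation=[[0,0,0],[0,0,0],[0,0,0],[0,0,0],[0,0,0],[0,0,0],[0,0,0],[0,0,0],[0,0,0],[0,0,0],[0,0,0],[0,0,0]])

```text
t: 4.0
ee_pos: [429.8, -9.8, 330.0]
tool_rot: [[-0.001, 1.0, 0.001], [1.0, 0.001, -0.0], [-0.0, 0.001, -1.0]]
force: [-0.2, 0.1, 0.1]
opening: 92.6
grasp_force: 0.0
```

```bash
python3 - <<'E'
from h import *
c=cam("wrist"); cv2.imwrite("pics/w2.png",c["img"]); print(c["p"])
np.save("pics/w2.npy",c,allow_pickle=True)
for t in ["hook_rod","stand","rod_grip","rack","weight_1"]: print(t,find(c,"wrist",t))
E
```

```text
[429.13704167  72.66065593 485.50703091]
hook_rod [(0.62, [432.0, -19.0, 148.0], [257.0, 183.0])]
stand [(0.97, [437.0, 0.0, 117.0], [261.0, 159.0])]
rod_grip [(0.87, [433.0, -19.0, 146.0], [258.0, 182.0])]
rack []
weight_1 []
```

View pics/w2.png

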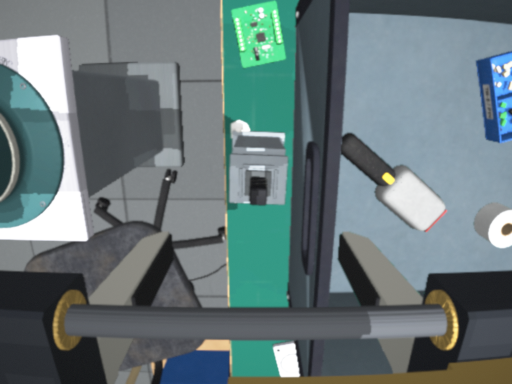

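Wrist view: the stand is at (259,160) with the black handle in its fork at (258,185). I'll check this choice in one close crop.

```bash
python3 - <<'E'
import cv2
a=cv2.imread("pics/w2.png")[110:220,210:310]; cv2.imwrite("pics/w2c.png",cv2.resize(a,None,fx=5.4,fy=5.4,interpolation=cv2.INTER_CUBIC))
E
```

```text
(no output)
```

View pics/w2c.png

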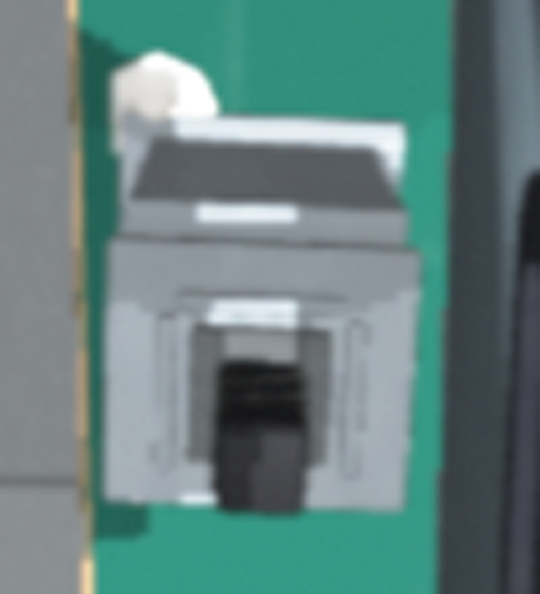

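The crop shows the black square handle, with its top face centred at crop (261,470) and its collar in the fork. The stand is turned about −1.7°. This is the real rod.

```bash
python3 - <<'E'
from h import *
c=np.load("pics/w2.npy",allow_pickle=True).item()
f=lambda x,y:(210+(x+.5)/5.4-.5,110+(y+.5)/5.4-.5)
print("top face",at_z(c,[f(261,470)],174))
print("top corners",at_z(c,[f(215,430),f(305,430),f(305,512),f(218,512)],174).round(1).tolist())
print("collar L/R at 124",at_z(c,[f(190,328),f(332,328),f(190,460),f(325,465)],124).round(1).tolist())
P=at_z(c,[f(112,240),f(420,248),f(405,510),f(105,498)],118);print("fork",P.round(1).tolist(),np.degrees(np.arctan2(P[1]-P[0],1)[1]), (P[1]-P[0])[:2],(P[2]-P[3])[:2])
print(P.mean(0))
E
```

```text
top face [[432.70060265 -26.43487677 174.        ]]
top corners [[424.3, -18.7, 174.0], [440.7, -18.7, 174.0], [440.9, -34.6, 174.0], [424.7, -34.6, 174.0]]
collar L/R at 124 [[418.4, -11.2, 124.0], [448.1, -11.2, 124.0], [418.1, -40.1, 124.0], [447.0, -41.2, 124.0]]
fork [[402.0, 6.4, 118.0], [466.6, 4.7, 118.0], [465.0, -53.5, 118.0], [399.2, -50.6, 118.0]] -59.91114660089286 [64.66244986 -1.72586428] [65.76933026 -2.84918603]
[433.20362972 -23.27583023 118.        ]
```

>>> servo_tool(hand=[0.4,0.4,0.4,0.4,0.4,0.4,0.4,0.4,0.4,0.4,0.4,0.4,0.4,0.4,0.4], travel=[[0,0,0],[0,0,0],[1,-4,0],[1,-4,0],[2,-8,0],[2,-8,0],[2,-12,0],[3,-12,0],[3,-16.5,0],[3,-16.5,0],[3,-16.5,0],[3,-16.5,-30],[3,-16.5,-60],[3,-16.5,-90],[3,-16.5,-90]], rotation=[[0,0,8],[0,0,16],[0,0,24],[0,0,32],[0,0,40],[0,0,48],[0,0,56],[0,0,64],[0,0,72],[0,0,80],[0,0,88],[0,0,88],[0,0,88],[0,0,88],[0,0,88]])

```text
t: 5.8
ee_pos: [431.9, -26.6, 236.0]
tool_rot: [[-0.999, 0.036, -0.005], [0.036, 0.999, 0.001], [0.005, 0.0, -1.0]]
force: [-0.0, -0.5, 1.1]
opening: 55.9
grasp_force: 0.0
```

```bash
python3 - <<'E'
from h import *
s=arm.read_state(); print(s["ee_pos"],s["tool_rot"],s["opening"])
c=cam("wrist"); cv2.imwrite("pics/w3.png",c["img"])
np.save("pics/w3.npy",c,allow_pickle=True)
for t in ["rod_grip","stand"]: print(t,find(c,"wrist",t))
print(proj(c,[[432.8,-26.3,174],[432.8,-26.3,124]]))
E
```

```text
[431.91592897 -26.60473587 236.03214698] [[-9.99349116e-01  3.56745903e-02 -5.35418873e-03]
 [ 3.56717271e-02  9.99363363e-01  6.29337558e-04]
 [ 5.37323142e-03  4.37934774e-04 -9.99985468e-01]] 55.859202539642794
rod_grip [(0.67, [425.0, -26.0, 150.0], [255.0, 195.0])]
stand [(0.78, [417.0, -12.0, 116.0], [271.0, 174.0]), (0.62, [465.0, 215.0, 66.0], [477.0, 200.0])]
[[255.08933627 215.66869264]
 [255.11189948 194.95950691]]
```

View pics/w3.png

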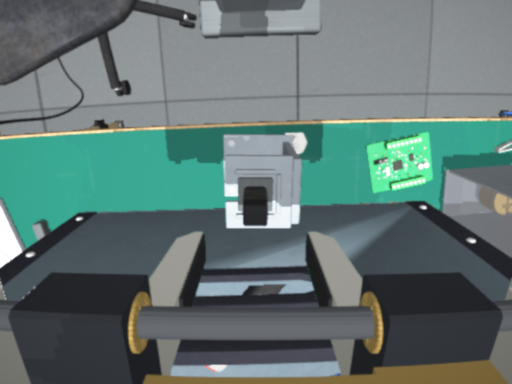

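The handle's top face shows at (255,215), where predicted. Descending to grip.

>>> servo_tool(hand=[0.4,0.4,0.4,0.4,0.4,0.4,0.7,0.9,0.9,0.9,0.9,0.9], travel=[[0,0,-25],[0,0,-50],[0,0,-70],[0,0,-85],[0,0,-90],[0,0,-90],[0,0,-90],[0,0,-90],[0,0,-90],[0,0,-90],[0,0,-90],[0,0,-90]], rotation=[[0,0,0],[0,0,0],[0,0,0],[0,0,0],[0,0,0],[0,0,0],[0,0,0],[0,0,0],[0,0,0],[0,0,0],[0,0,0],[0,0,0]], grip_force=40)

```text
t: 7.15
ee_pos: [433.0, -26.4, 149.7]
tool_rot: [[-0.999, 0.035, 0.0], [0.035, 0.999, -0.0], [-0.0, -0.0, -1.0]]
force: [0.7, -0.0, -0.8]
opening: 18.0
grasp_force: 40.0
```

```bash
python3 - <<'E'
from h import *
s=arm.read_state(); print(s["t"],s["ee_pos"],np.round(s["tool_rot"],4).tolist(),s["opening"],s["grasp_force"],s["force"],s["moment"])
E
```

```text
7.15 [432.97994945 -26.3695668  149.7415953 ] [[-0.9994, 0.0349, 0.0001], [0.0349, 0.9994, -0.0001], [-0.0001, -0.0001, -1.0]] 17.95445629067387 39.99617278575897 [ 0.69939106 -0.03499194 -0.7759084 ] [ 0.05651766 -0.09759149  0.02659992]
```

>>> servo_tool(hand=[0.9,0.9,0.9,0.9,0.9,0.9,0.9,0.9,0.9,0.9,0.9,0.9,0.9,0.9,0.9,0.9,0.9,0.9], travel=[[0,0,7],[0,0,13],[0,0,13],[-0.7,-20,13],[-1.4,-40,13],[-1.4,-55,35],[-1.4,-80,62],[0,-125,62],[0,-170,62],[0,-215,62],[0,-255,62],[10,-290,62],[40,-325,62],[70,-360,62],[100,-400,62],[125,-437,62],[125,-437,62],[125,-437,62]], rotation=[[0,0,0],[0,0,0],[0,0,0],[0,0,0],[0,0,0],[0,0,0],[0,0,-8],[0,0,-16],[0,0,-24],[0,0,-32],[0,0,-40],[0,0,-48],[0,0,-56],[0,0,-64],[0,0,-72],[0,0,-79.15],[0,0,-79.15],[0,0,-79.15]])

```text
t: 8.95
ee_pos: [558.0, -463.7, 210.2]
tool_rot: [[-0.154, 0.988, -0.002], [0.988, 0.154, 0.001], [0.002, -0.001, -1.0]]
force: [0.3, 1.7, -0.7]
opening: 17.8
grasp_force: 40.0
```

```bash
python3 - <<'E'
from h import *
s=arm.read_state(); print(s["ee_pos"],s["force"],s["opening"])
c=cam("wrist"); cv2.imwrite("pics/w4.png",c["img"]); np.save("pics/w4.npy",c,allow_pickle=True)
for t in ["plate"]:
    for r in arm.regions_of("wrist",t)[:2]:
        m=r["mask"].astype(np.uint8); k,_=cv2.findContours(m,0,2); k=max(k,key=cv2.contourArea)
        b=cv2.boxPoints(cv2.minAreaRect(at_z(c,k[:,0],10)[:,:2].astype(np.float32))); print(b.round(1).tolist(),b.mean(0),m.sum())
p=np.array(s["ee_pos"]); print(proj(c,[p-[0,0,126.7], p-[0,0,126.7]+[16*.988,16*.154,0]]))
E
```

```text
[ 557.99436581 -463.72417859  210.16960318] [ 0.26603356  1.65679551 -0.73535698] 17.812451902020197
[[462.5, -364.29998779296875], [481.5, -453.79998779296875], [647.7999877929688, -418.5], [628.7999877929688, -329.0]] [ 555.13885 -391.4316 ] 13878
[[255.33490067 189.15796357]
 [273.1742979  189.14812755]]
```

View pics/w4.png

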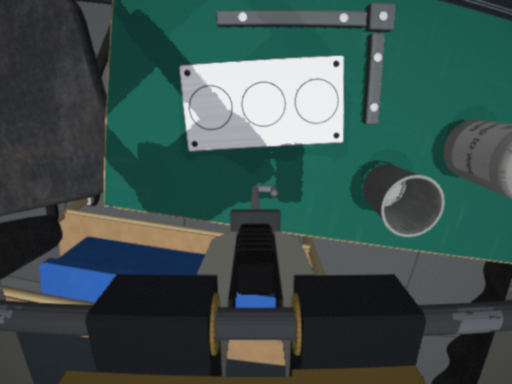

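The hook rod is held with its foot at (256,190) and hook tip at (275,190), as predicted. The plate is at (263,104), and the fences meet near (367,27). Lowering and pushing toward the long fence.

>>> servo_tool(hand=[0.9,0.9,0.9,0.9,0.9,0.9,0.9,0.9,0.9,0.9,0.9,0.9,0.9,0.9,0.9,0.9,0.9], travel=[[0,0,-30],[0,0,-60],[0,0,-77],[0,0,-77],[-1.5,9.9,-77],[-2.3,14.8,-77],[-3.1,19.8,-77],[-3.9,24.7,-77],[-4.6,29.6,-77],[-5.4,34.6,-77],[-6.2,39.5,-77],[-6.9,44.5,-77],[-7.7,48.4,-77],[-8.2,51.4,-77],[-8.4,53.4,-77],[-8.6,55.3,-77],[-8.6,55.3,-77]], rotation=[[0,0,0],[0,0,0],[0,0,0],[0,0,0],[0,0,0],[0,0,0],[0,0,0],[0,0,0],[0,0,0],[0,0,0],[0,0,0],[0,0,0],[0,0,0],[0,0,0],[0,0,0],[0,0,0],[0,0,0]])

```text
t: 10.75
ee_pos: [549.3, -407.8, 134.6]
tool_rot: [[-0.154, 0.988, -0.0], [0.988, 0.154, 0.0], [0.0, -0.0, -1.0]]
force: [-0.1, -2.2, 0.6]
opening: 18.0
grasp_force: 40.0
```

```bash
cat >> h.py <<'E'
C=np.array([651.5,-297.3]); TH=np.radians(8.85); EX=np.array([np.cos(TH),np.sin(TH)]); EY=np.array([-np.sin(TH),np.cos(TH)])
def plate(c,cam="wrist"):
    for r in arm.regions_of(cam,"plate")[:1]:
        m=r["mask"].astype(np.uint8); k,_=cv2.findContours(m,0,2); k=cv2.convexHull(max(k,key=cv2.contourArea))
        (cx,cy),(w,h),a=cv2.minAreaRect(at_z(c,k[:,0],10)[:,:2].astype(np.float32))
        if w<h: a+=90
        a=(a+90)%180-90
        d=np.array([cx,cy])-C; print("plate",round(cx,1),round(cy,1),"size",round(w),round(h),"yaw",round(a,2),"corner xy",round(d@EX,1),round(d@EY,1),"conf",round(r["confidence"],2))
E
python3 - <<'E'
from h import *
s=arm.read_state(); print(s["t"],s["ee_pos"],s["force"],s["moment"],s["opening"])
c=cam("wrist"); cv2.imwrite("pics/w5.png",c["img"]); np.save("pics/w5.npy",c,allow_pickle=True); plate(c)
E
```

```text
10.75 [ 549.33267939 -407.77394595  134.56138237] [-0.097754   -2.172798    0.62275275] [-0.80970747 -0.20961709 -0.02175754] 18.008433112859418
plate 551.7 -359.1 size 171 91 yaw 9.33 corner xy -108.1 -45.8 conf 0.62
```

View pics/w5.png

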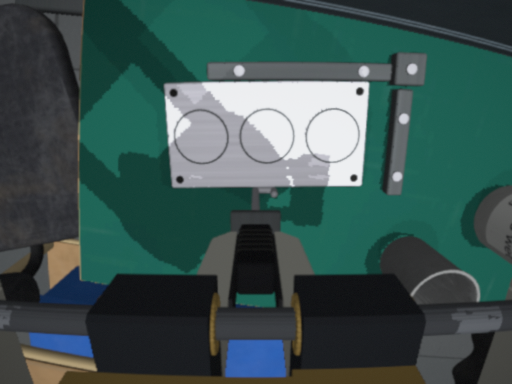

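The plate is almost against the long fence: its top edge is at row 82 and the fence edge at row 80. Pushing a few mm more.

>>> servo_tool(hand=[0.9,0.9,0.9,0.9,0.9], travel=[[-0.2,1,0],[-0.3,2,0],[-0.5,3,0],[-0.5,3,0],[-0.5,3,0]], rotation=[[0,0,0],[0,0,0],[0,0,0],[0,0,0],[0,0,0]])

```text
t: 11.35
ee_pos: [548.7, -405.1, 134.5]
tool_rot: [[-0.154, 0.988, -0.0], [0.988, 0.154, 0.0], [0.0, -0.0, -1.0]]
force: [-0.6, -4.6, -1.7]
opening: 17.6
grasp_force: 40.0
```

>>> servo_tool(hand=[0.9,0.9,0.9,0.9], travel=[[-0.2,1,0],[-0.2,1.5,0],[-0.2,1.5,0],[-0.2,1.5,0]], rotation=[[0,0,0],[0,0,0],[0,0,0],[0,0,0]])

```text
t: 11.75
ee_pos: [548.5, -403.6, 134.5]
tool_rot: [[-0.154, 0.988, -0.0], [0.988, 0.154, 0.0], [0.0, -0.0, -1.0]]
force: [-1.5, -5.3, -1.0]
opening: 17.5
grasp_force: 40.0
```

```bash
python3 - <<'E'
from h import *
s=arm.read_state(); print(s["t"],s["ee_pos"],s["force"],s["moment"],s["opening"])
c=cam("wrist"); np.save("pics/w6.npy",c,allow_pickle=True); plate(c)
print((np.array(s["ee_pos"][:2])-C)@np.c_[EX,EY])
E
```

```text
11.75 [ 548.52031344 -403.5721083   134.5123734 ] [-1.5334479  -5.31719208 -1.04601389] [-1.46572526  0.30704795 -0.06338375] 17.549580011370058
[-118.10343126  -89.16364939]
```

>>> servo_tool(hand=[0.9,0.9,0.9,0.9,0.9,0.9,0.9,0.9,0.9,0.9,0.9,0.9,0.9,0.9,0.9,0.9], travel=[[1.5,-10,0],[3.1,-20,0],[-34,-26,0],[-71,-31,0],[-107.6,-37,0],[-112,-6,0],[-117.5,26.3,0],[-117.5,26.3,0],[-107.6,27.8,0],[-102.7,28.6,0],[-97.7,29.4,0],[-92.8,30.2,0],[-87.9,30.9,0],[-83.9,31.5,0],[-80.9,32,0],[-80.9,32,0]], rotation=[[0,0,0],[0,0,0],[0,0,0],[0,0,0],[0,0,0],[0,0,0],[0,0,0],[0,0,0],[0,0,0],[0,0,0],[0,0,0],[0,0,0],[0,0,0],[0,0,0],[0,0,0],[0,0,0]])

```text
t: 13.45
ee_pos: [468.1, -371.4, 134.5]
tool_rot: [[-0.154, 0.988, 0.0], [0.988, 0.154, 0.0], [0.0, 0.0, -1.0]]
force: [-1.1, -0.3, -2.1]
opening: 17.6
grasp_force: 40.0
```

```bash
python3 - <<'E'
from h import *
s=arm.read_state(); print(s["t"],s["ee_pos"],s["force"],s["moment"],s["opening"])
c=cam("wrist"); cv2.imwrite("pics/w7.png",c["img"]); np.save("pics/w7.npy",c,allow_pickle=True); plate(c)
print((np.array(s["ee_pos"][:2])-C)@np.c_[EX,EY])
E
```

```text
13.45 [ 468.12859616 -371.41375972  134.46814773] [-1.0787022  -0.32538289 -2.07729031] [-0.39776938  0.39414316 -0.00286308] 17.637515656386395
plate 570.1 -355.0 size 170 90 yaw 8.51 corner xy -89.3 -44.5 conf 0.59
[-192.59054186  -45.02004346]
```

View pics/w7.png

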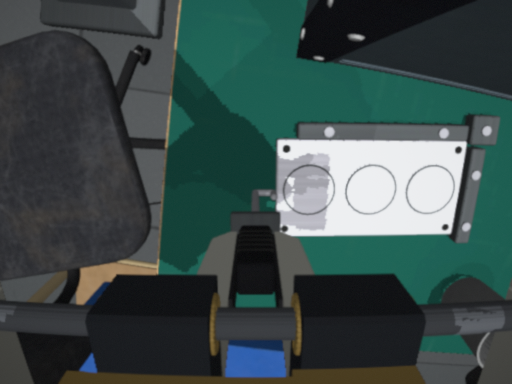

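The plate lies along the long fence and is close to the short one, with its right edge at col 466. Pushing on along +x until the force rises.

>>> servo_tool(hand=[0.9,0.9,0.9,0.9,0.9,0.9], travel=[[1,0.15,0],[2,0.3,0],[3,0.45,0],[4,0.6,0],[4,0.6,0],[4,0.6,0]], rotation=[[0,0,0],[0,0,0],[0,0,0],[0,0,0],[0,0,0],[0,0,0]])

```text
t: 14.15
ee_pos: [471.6, -370.9, 134.6]
tool_rot: [[-0.154, 0.988, -0.0], [0.988, 0.154, 0.0], [0.0, -0.0, -1.0]]
force: [-5.2, 0.0, -0.9]
opening: 17.8
grasp_force: 40.0
```

>>> servo_tool(hand=[0.9,0.9,0.9,0.9], travel=[[1,0.15,0],[2,0.3,0],[2,0.3,0],[2,0.3,0]], rotation=[[0,0,0],[0,0,0],[0,0,0],[0,0,0]])

```text
t: 14.55
ee_pos: [472.9, -370.8, 134.6]
tool_rot: [[-0.154, 0.988, -0.002], [0.988, 0.154, -0.0], [0.0, -0.002, -1.0]]
force: [-10.1, -0.6, 2.1]
opening: 18.1
grasp_force: 40.1
```

>>> servo_tool(hand=[0.9,0.9,0.9,0.9,0.9,0.9,0.9,0.9,0.9,0.9,0.9,0.9,0.9,0.9,0.9], travel=[[-8,-1.2,0],[-15,-2.3,0],[-9,-39,0],[-3.3,-76.4,0],[33,-71,0],[70,-65,0],[105.4,-59.5,0],[105.4,-59.5,0],[103.5,-47,0],[102.5,-40,0],[101.7,-36,0],[101.3,-33,0],[101,-30.8,0],[100.7,-29,0],[100.7,-29,0]], rotation=[[0,0,0],[0,0,0],[0,0,0],[0,0,0],[0,0,0],[0,0,0],[0,0,0],[0,0,0],[0,0,0],[0,0,0],[0,0,0],[0,0,0],[0,0,0],[0,0,0],[0,0,0]])

```text
t: 16.05
ee_pos: [574.4, -399.9, 134.9]
tool_rot: [[-0.154, 0.988, 0.0], [0.988, 0.154, -0.001], [-0.001, 0.0, -1.0]]
force: [-0.3, -1.1, -1.2]
opening: 17.4
grasp_force: 40.0
```

```bash
python3 - <<'E'
from h import *
s=arm.read_state(); print(s["t"],s["ee_pos"],s["force"],s["opening"])
c=cam("wrist"); cv2.imwrite("pics/w8.png",c["img"]); np.save("pics/w8.npy",c,allow_pickle=True); plate(c)
print((np.array(s["ee_pos"][:2])-C)@np.c_[EX,EY])
E
```

```text
16.05 [ 574.36706213 -399.90111029  134.91470996] [-0.2681182  -1.09679003 -1.17002274] 17.379711280954815
plate 573.4 -354.8 size 170 90 yaw 9.21 corner xy -86.0 -44.8 conf 0.85
[-91.99962471 -89.51283143]
```

>>> servo_tool(hand=[0.9,0.9,0.9,0.9,0.9], travel=[[-0.1,0.7,0],[-0.2,1.4,0],[-0.3,2,0],[-0.3,2,0],[-0.3,2,0]], rotation=[[0,0,0],[0,0,0],[0,0,0],[0,0,0],[0,0,0]])

```text
t: 16.65
ee_pos: [574.2, -397.8, 134.7]
tool_rot: [[-0.154, 0.988, 0.0], [0.988, 0.154, -0.0], [-0.0, 0.0, -1.0]]
force: [0.1, -4.6, 0.3]
opening: 17.5
grasp_force: 40.0
```

```bash
python3 - <<'E'
from h import *
s=arm.read_state(); print(s["t"],s["ee_pos"],s["force"],s["opening"])
c=cam("wrist"); cv2.imwrite("pics/w9.png",cv2.resize(c["img"][0:220,100:460],(720,440),interpolation=cv2.INTER_CUBIC)); np.save("pics/w9.npy",c,allow_pickle=True); plate(c)
E
```

```text
16.65 [ 574.15437416 -397.80614824  134.74513847] [ 0.09338057 -4.6258889   0.32882935] 17.463126460572617
plate 573.1 -354.1 size 171 89 yaw 8.78 corner xy -86.2 -44.1 conf 0.67
```

View pics/w9.png

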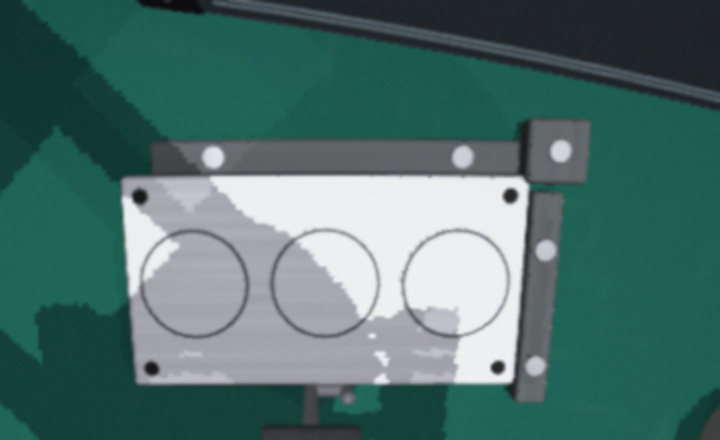

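The plate sits flush against both fences. Backing off, rising, and going over the tote to look into the rack.

>>> servo_tool(hand=[0.9,0.9,0.9,0.9,0.9,0.9,0.9,0.9,0.9,0.9,0.9,0.9,0.9,0.9,0.9,0.9,0.9,0.9,0.9,0.9], travel=[[2,-15,0],[2,-18,45],[2,-18,95],[2,-18,145],[2,-18,195],[2,-10,240],[0,20,270],[-3,65,270],[-6,110,270],[-9,155,270],[-12,200,270],[-15,245,270],[-18,290,270],[-21,335,270],[-24,380,270],[-27,425,270],[-32,470,270],[-37,515,270],[-41,560,270],[-44,600,270]], rotation=[[0,0,0],[0,0,0],[0,0,0],[0,0,0],[0,0,8],[0,0,16],[0,0,24],[0,0,32],[0,0,40],[0,0,48],[0,0,56],[0,0,64],[0,0,72],[0,0,79],[0,0,81],[0,0,81],[0,0,81],[0,0,81],[0,0,81],[0,0,81]])

```text
t: 18.75
ee_pos: [529.8, 204.4, 404.7]
tool_rot: [[-1.0, 0.002, -0.001], [0.002, 1.0, 0.001], [0.001, 0.001, -1.0]]
force: [1.5, 0.6, -1.2]
opening: 18.0
grasp_force: 40.0
```

>>> servo_tool(hand=[0.9,0.9], travel=[[0,0,0],[0,0,0]], rotation=[[0,0,0],[0,0,0]])

```text
t: 18.95
ee_pos: [530.3, 203.0, 404.4]
tool_rot: [[-1.0, 0.001, -0.001], [0.001, 1.0, 0.0], [0.001, 0.0, -1.0]]
force: [-0.3, -0.2, -1.1]
opening: 17.7
grasp_force: 40.0
```

```bash
python3 - <<'E'
from h import *
s=arm.read_state(); print(s["t"],s["ee_pos"],np.round(s["tool_rot"],4).tolist(),s["force"],s["opening"])
c=cam("wrist"); cv2.imwrite("pics/w10.png",c["img"]); np.save("pics/w10.npy",c,allow_pickle=True); print(c["p"])
for t in ["rack","weight_1"]: print(t,find(c,"wrist",t))
R=np.array(s["tool_rot"]); p=np.array(s["ee_pos"]); print(proj(c,[p-[0,0,126.7], p-[0,0,126.7]+16*R[:,1]]))
t=cam("top"); plate(t,"top")
E
```

```text
18.95 [530.26618616 202.96552998 404.35710961] [[-1.0, 0.0007, -0.0013], [0.0007, 1.0, 0.0], [0.0013, 0.0, -1.0]] [-0.33527615 -0.19186335 -1.08459052] 17.69215719904412
[448.19117936 203.60031358 559.95290496]
rack [(0.58, [549.0, 273.0, 78.0], [302.0, 163.0])]
weight_1 [(0.86, [748.0, 323.0, 31.0], [321.0, 265.0]), (0.77, [604.0, 278.0, 42.0], [300.0, 192.0]), (0.59, [539.0, 277.0, 41.0], [301.0, 152.0]), (0.56, [667.0, 382.0, 35.0], [358.0, 225.0])]
[[254.8030186  188.65312225]
 [272.6500036  188.64307924]]
plate 572.2 -354.3 size 172 93 yaw 9.07 corner xy -87.2 -44.2 conf 0.94
```

View pics/w10.png

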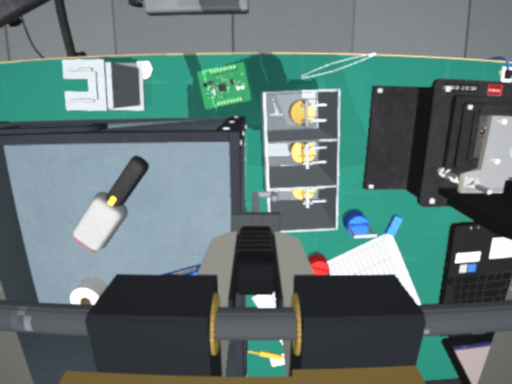

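The rack rim corners are near (263,92), (339,88) and (339,229), and the three brass weights at (302,112), (303,152) and (302,192) sit in their bays. The hook is at (262,195) and the blue and red look-alikes are outside. One enlarged crop for exact geometry.

```bash
python3 - <<'E'
from h import *
a=np.load("pics/w10.npy",allow_pickle=True).item()["img"][82:240,245:350]; cv2.imwrite("pics/w10c.png",cv2.resize(a,None,fx=3.79,fy=3.79,interpolation=cv2.INTER_CUBIC))
c=np.load("pics/w10.npy",allow_pickle=True).item()
print(at_z(c,[(263,92),(339,88),(339,229)],140).round(1))
E
```

```text
[[446.1 213.  140. ]
 [440.7 307.  140. ]
 [629.  320.  140. ]]
```

View pics/w10c.png

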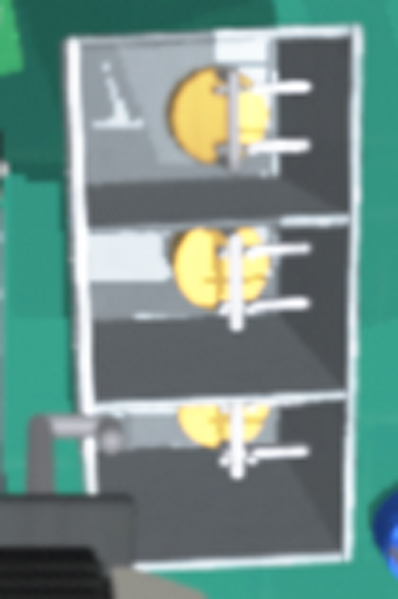

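```bash
python3 - <<'E'
from h import *
c=np.load("pics/w10.npy",allow_pickle=True).item()
f=lambda x,y:(245+(x+.5)/3.79-.5,82+(y+.5)/3.79-.5)
r=at_z(c,[f(72,40),f(358,32),f(347,557),f(95,500)],140)[:,:2]; print("rim",r.round(1).tolist())
print("yaw right side",np.degrees(np.arctan2(*(r[2]-r[1])[::-1])),"len",np.linalg.norm(r[2]-r[1]),"left",np.degrees(np.arctan2(*(r[3]-r[0])[::-1])),"top", np.degrees(np.arctan2(*(r[1]-r[0])[::-1])), np.linalg.norm(r[1]-r[0]))
print("bars",at_z(c,[f(234,118),f(236,281),f(237,428)],78).round(1).tolist())
print("bar ends",at_z(c,[f(233,68),f(233,167),f(236,232),f(236,330),f(237,480)],78).round(1).tolist())
print("arms",at_z(c,[f(240,87),f(240,147),f(240,247),f(240,303),f(240,452)],74).round(1).tolist())
# rack frame guess: yaw psi of rack y-> -worldx
for psi in (0,2,3,4,5):
    t=np.radians(psi); ax=np.array([-np.sin(t),np.cos(t)]); ay=np.array([-np.cos(t),-np.sin(t)])
    o=r[1]-33*ax-94.5*ay; o2=r[2]-33*ax+94.5*ay
    print(psi,o.round(1),o2.round(1),[(o+62*k*ay).round(1).tolist() for k in (1,0,-1)])
E
```

```text
rim [[446.3, 213.8], [443.2, 307.3], [628.4, 316.0], [605.7, 222.9]]
yaw right side 2.6975658515809045 len 185.40570896383366 left 3.288084163485248 top 91.92694075308438 93.57103334254813
bars [[474.6, 277.0, 78.0], [537.4, 280.2, 78.0], [597.9, 283.2, 78.0]]
bar ends [[456.1, 275.9, 78.0], [493.1, 277.3, 78.0], [518.1, 279.4, 78.0], [557.1, 281.0, 78.0], [620.3, 284.3, 78.0]]
arms [[463.2, 279.4, 74.0], [485.8, 280.3, 74.0], [524.6, 281.9, 74.0], [547.0, 282.8, 74.0], [609.5, 285.6, 74.0]]
0 [537.7 274.3] [533.9 283. ] [[475.7, 274.3], [537.7, 274.3], [599.7, 274.3]]
2 [538.8 277.6] [535.1 279.7] [[476.8, 275.4], [538.8, 277.6], [600.7, 279.8]]
3 [539.3 279.3] [535.7 278.1] [[477.4, 276.0], [539.3, 279.3], [601.2, 282.5]]
4 [539.8 281. ] [536.4 276.5] [[477.9, 276.6], [539.8, 281.0], [601.6, 285.3]]
5 [540.2 282.7] [537.1 274.9] [[478.4, 277.2], [540.2, 282.7], [602.0, 288.1]]
```

```bash
python3 - <<'E'
from h import *
for n in ("w4","w10"):
    g=np.load(f"pics/{n}.npy",allow_pickle=True).item()["img"]; 
    s=cv2.cvtColor(g,cv2.COLOR_BGR2HSV)[...,1].astype(int); v=g.max(2).astype(int)
    print(n,"sat u264",s[182:206,264].tolist(),"u268",s[182:206,268].tolist()); print("row v+6 sat", s[204,246:266].tolist(), s[200,246:266].tolist())
from scipy.spatial.transform import Rotation as R
t=np.radians(2.7); r=R.from_rotvec(np.radians(-4)*np.array([np.cos(t),np.sin(t),0]))*R.from_euler('z',2.7,degrees=True)*R.from_euler('y',2.1,degrees=True)
print(np.degrees(r.as_rotvec()).round(2))
E
```

```text
w4 sat u264 [171, 177, 152, 81, 20, 13, 12, 12, 13, 18, 79, 162, 170, 178, 171, 179, 176, 174, 176, 176, 177, 178, 179, 178] u268 [178, 176, 150, 81, 22, 11, 10, 12, 13, 17, 65, 161, 178, 174, 171, 181, 179, 173, 174, 176, 176, 177, 172, 177]
row v+6 sat [176, 177, 174, 178, 164, 116, 37, 17, 14, 13, 10, 18, 45, 111, 163, 174, 177, 177, 179, 177] [182, 179, 179, 179, 152, 79, 22, 14, 14, 14, 14, 18, 60, 132, 168, 176, 172, 177, 176, 174]
w10 sat u264 [92, 96, 102, 105, 107, 110, 116, 116, 85, 33, 15, 13, 12, 13, 18, 54, 127, 154, 157, 161, 161, 160, 162, 163] u268 [5, 4, 4, 4, 4, 3, 3, 2, 4, 13, 13, 12, 12, 12, 13, 12, 4, 3, 3, 4, 5, 7, 10, 10]
row v+6 sat [139, 153, 156, 153, 146, 118, 58, 18, 11, 9, 11, 13, 38, 99, 144, 156, 159, 161, 162, 144] [148, 167, 167, 166, 162, 137, 77, 24, 13, 13, 11, 17, 56, 120, 159, 168, 168, 165, 157, 113]
[-4.05  2.    2.63]
```

>>> servo_tool(hand=[0.9,0.9,0.9,0.9,0.9,0.9,0.9,0.9,0.9,0.9,0.9,0.9], travel=[[-20,18,-20],[-40,36,-40],[-54,47.6,-65],[-54,47.6,-100],[-54,47.6,-130],[-54,47.6,-155],[-54,47.6,-175],[-54,47.6,-195],[-54,47.6,-210],[-54,47.6,-220],[-54,47.6,-225],[-54,47.6,-225]], rotation=[[-2,1,1.3],[-4.05,2,2.63],[-4.05,2,2.63],[-4.05,2,2.63],[-4.05,2,2.63],[-4.05,2,2.63],[-4.05,2,2.63],[-4.05,2,2.63],[-4.05,2,2.63],[-4.05,2,2.63],[-4.05,2,2.63],[-4.05,2,2.63]], grip_force=60)

```text
t: 20.4
ee_pos: [476.2, 249.8, 179.5]
tool_rot: [[-0.998, -0.044, -0.034], [-0.042, 0.997, -0.071], [0.037, -0.07, -0.997]]
force: [-0.4, -0.6, -0.6]
opening: 17.6
grasp_force: 60.0
```

```bash
python3 - <<'E'
from h import *
s=arm.read_state(); print(s["t"],s["ee_pos"],np.round(s["tool_rot"],4).tolist(),s["force"],s["moment"],s["opening"])
c=cam("wrist"); cv2.imwrite("pics/w11.png",cv2.resize(c["img"][80:300,130:400],(800,652-52),interpolation=cv2.INTER_CUBIC)); np.save("pics/w11.npy",c,allow_pickle=True)
print(proj(c,[[475.1,276.8,78],[455.6,275.9,78],[494.6,277.7,78],[476.7,241.8,53],[475.8,257.8,53]]))
E
```

```text
20.4 [476.20302902 249.80729478 179.50272037] [[-0.9985, -0.0442, -0.0335], [-0.0417, 0.9966, -0.0715], [0.0366, -0.07, -0.9969]] [-0.40321729 -0.5719866  -0.59730538] [ 0.0781754  -0.18476532  0.01228072] 17.61357285926147
[[296.27851668 202.18580373]
 [296.99376557 178.94574527]
 [295.55424652 224.54823136]
 [255.7948262  193.60924392]
 [273.61274601 193.71651944]]
```

View pics/w11.png

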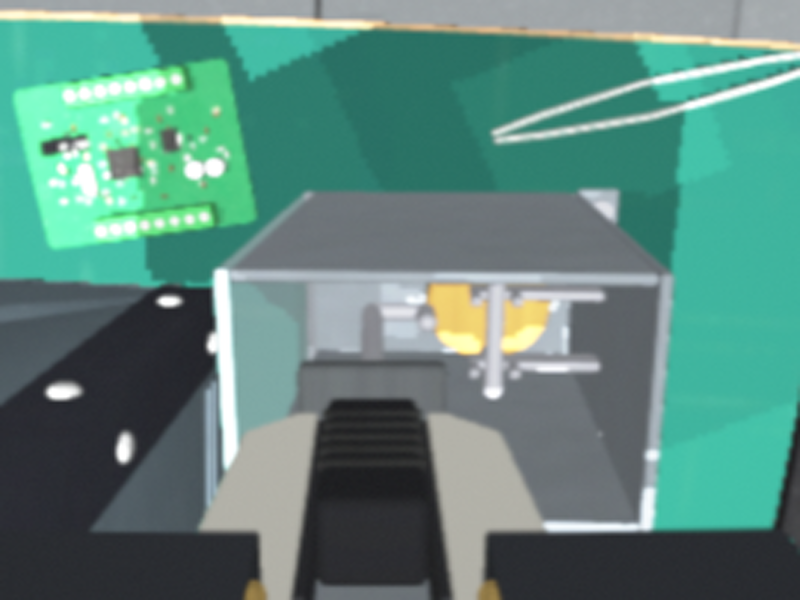

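The hook (crop 370–430, row 313) lies between the arms (rows 297 and 366) and in front of and below the bar at col 495. Now sliding under the bar and lifting.

>>> servo_tool(hand=[0.9,0.9,0.9,0.9,0.9,0.9,0.9,0.9,0.9,0.9,0.9,0.9,0.9,0.9,0.9,0.9], travel=[[-1.5,8,0],[-2,16,0],[-2.2,23,0],[-2.3,27.5,0],[-2.3,27.5,0],[-2.3,27.5,6],[-2.3,27.5,12],[-2.3,27.5,16],[-2.3,27.5,19],[-2.3,27.5,22],[-2.3,27.5,25],[-2.3,27.5,28],[-2.3,27.5,31],[-2.3,27.5,34],[-2.3,27.5,36],[-2.3,27.5,36]], rotation=[[0,0,0],[0,0,0],[0,0,0],[0,0,0],[0,0,0],[0,0,0],[0,0,0],[0,0,0],[0,0,0],[0,0,0],[0,0,0],[0,0,0],[0,0,0],[0,0,0],[0,0,0],[0,0,0]])

```text
t: 22.05
ee_pos: [473.9, 277.5, 216.0]
tool_rot: [[-0.998, -0.044, -0.033], [-0.042, 0.997, -0.071], [0.036, -0.07, -0.997]]
force: [0.4, -0.0, -3.1]
opening: 18.0
grasp_force: 60.0
```

```bash
python3 - <<'E'
from h import *
s=arm.read_state(); print(s["t"],s["ee_pos"],s["force"],s["moment"],s["opening"])
c=cam("wrist"); np.save("pics/w12.npy",c,allow_pickle=True)
print(find(c,"wrist","weight_1"))
t=cam("top"); plate(t,"top"); print(find(t,"top","weight_1"))
E
```

```text
22.05 [473.92527451 277.50678469 215.97039237] [ 0.38863732 -0.04645656 -3.06855548] [ 0.16705914 -0.18015998 -0.06206981] 18.025369234537003
[(0.61, [478.0, 279.0, 56.0], [267.0, 189.0])]
plate 571.7 -356.4 size 170 91 yaw 8.92 corner xy -87.9 -46.2 conf 0.59
[(0.57, [753.0, 316.0, 35.0], [169.0, 139.0])]
```

>>> servo_tool(hand=[0.9,0.9,0.9,0.9,0.9,0.9,0.9,0.9,0.9,0.9,0.9,0.9,0.9,0.9,0.9,0.9,0.9,0.9,0.9,0.9], travel=[[0.2,-4,0],[0.5,-11,0],[0.9,-19,0],[1.2,-27,0],[1.5,-32,0],[1.5,-34,0],[1.5,-34,8],[1.6,-35,24],[1.7,-36,46],[1.8,-38,72],[1.9,-40,100],[1.9,-42,128],[1.9,-43,156],[1.9,-43,184],[1.9,-43,208],[1.9,-43,228],[1.9,-43,242],[1.9,-43,250],[1.9,-43,254],[1.9,-43,254]], rotation=[[0,0,0],[0,0,0],[0,0,0],[0,0,0],[0,0,0],[0,0,0],[0,0,0],[0.5,0,0],[1,0,0],[2,0.1,0],[3,0.15,0],[3.7,0.19,0],[4,0.19,0],[4,0.19,0],[4,0.19,0],[4,0.19,0],[4,0.19,0],[4,0.19,0],[4,0.19,0],[4,0.19,0]])

```text
t: 24.3
ee_pos: [475.8, 234.5, 469.6]
tool_rot: [[-0.998, -0.045, -0.037], [-0.045, 0.999, -0.002], [0.037, -0.0, -0.999]]
force: [-0.1, -0.5, -2.2]
opening: 17.6
grasp_force: 60.0
```

```bash
python3 - <<'E'
from h import *
s=arm.read_state(); print(s["t"],s["ee_pos"],s["force"],s["moment"],s["opening"])
c=cam("wrist"); np.save("pics/w13.npy",c,allow_pickle=True); cv2.imwrite("pics/w13.png",c["img"])
print(find(c,"wrist","weight_1"))
E
```

```text
24.3 [475.76156599 234.51158906 469.6253268 ] [-0.0772961  -0.51555893 -2.24328208] [ 0.10335443 -0.2178255   0.01853579] 17.588660707788755
[(0.87, [471.0, 242.0, 311.0], [263.0, 181.0]), (0.86, [667.0, 382.0, 31.0], [325.0, 249.0]), (0.42, [549.0, 295.0, 42.0], [286.0, 191.0])]
```

View pics/w13.png

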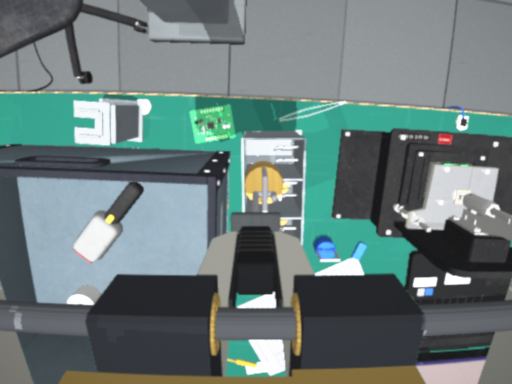

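The weight hangs on the hook at (264,183), and two more remain in the rack. That was my 14th picture, so I work by numbers from here. Carrying it over the tote.

>>> servo_tool(hand=[0.9,0.9,0.9,0.9,0.9,0.9,0.9,0.9,0.9,0.9,0.9,0.9,0.9,0.9,0.9,0.9,0.9,0.9,0.9,0.9], travel=[[0.5,-2,0],[1.5,-6,0],[3,-13,0],[6,-22,0],[9,-35,0],[12.5,-50,0],[17,-68,0],[22,-87,0],[27,-109,0],[32.5,-130,0],[38,-151,0],[43,-173,0],[48.5,-194,0],[54,-215,0],[59,-237,0],[64.5,-258,0],[70,-279,0],[75,-301,0],[80.5,-322,0],[86,-343,0]], rotation=[[0,0,-0.3],[0,0,-0.9],[0,0,-2],[0,0,-3.3],[0,0,-5],[0,0,-7.3],[0,0,-10],[0,0,-12.6],[0,0,-15.7],[0,0,-18.8],[0,0,-21.8],[0,0,-25],[0,0,-28],[0,0,-31],[0,0,-34],[0,0,-37],[0,0,-40],[0,0,-43.5],[0,0,-46.5],[0,0,-49.5]])

```text
t: 26.4
ee_pos: [561.5, -110.7, 469.7]
tool_rot: [[-0.679, 0.734, -0.025], [0.734, 0.679, 0.027], [0.036, -0.0, -0.999]]
force: [0.2, 0.2, -3.1]
opening: 17.5
grasp_force: 60.0
```

>>> servo_tool(hand=[0.9,0.9,0.9,0.9,0.9,0.9,0.9,0.9,0.9,0.9,0.9,0.9,0.9,0.9,0.9,0.9,0.9,0.9], travel=[[5.5,-21,0],[11,-43,0],[16,-64,0],[21.5,-85,0],[27,-107,0],[32,-128,0],[37,-148,0],[42,-167,0],[46,-183,0],[50,-198,0],[53,-210,0],[55,-220,0],[57,-228,0],[58,-234,0],[59,-237,0],[59.1,-238.4,0],[59.1,-238.4,0],[59.1,-238.4,0]], rotation=[[0,0,-3],[0,0,-6],[0,0,-9],[0,0,-12],[0,0,-15.3],[0,0,-18.4],[0,0,-21.4],[0,0,-24],[0,0,-26.5],[0,0,-28.5],[0,0,-30.3],[0,0,-31.7],[0,0,-32.8],[0,0,-33.6],[0,0,-34.1],[0,0,-34.35],[0,0,-34.35],[0,0,-34.35]])

```text
t: 28.2
ee_pos: [620.8, -346.6, 469.8]
tool_rot: [[-0.152, 0.988, -0.005], [0.988, 0.152, 0.036], [0.037, 0.0, -0.999]]
force: [0.2, -0.4, -3.0]
opening: 17.8
grasp_force: 60.0
```

```bash
python3 - <<'E'
from h import *
s=arm.read_state(); print(s["t"],s["ee_pos"],np.round(s["tool_rot"],4).tolist(),s["force"])
c=cam("wrist"); plate(c); print(find(c,"wrist","weight_1")); np.save("pics/w14.npy",c,allow_pickle=True)
E
```

```text
28.2 [ 620.81637285 -346.62018244  469.84480797] [[-0.1517, 0.9884, -0.0054], [0.9878, 0.1518, 0.0361], [0.0365, 0.0001, -0.9993]] [ 0.18936227 -0.36328127 -3.00555273]
plate 538.9 -361.7 size 171 91 yaw 8.57 corner xy -121.1 -46.3 conf 0.88
[(0.71, [633.0, -337.0, 314.0], [269.0, 179.0])]
```

```bash
python3 - <<'E'
from h import *
for n in ("top","wrist","top"):
    c=cam(n); plate(c,n)
E
```

```text
plate 598.3 -328.6 size 44 85 yaw -39.11 corner xy -57.4 -22.8 conf 0.81
plate 540.2 -362.6 size 172 93 yaw 8.54 corner xy -120.1 -47.4 conf 0.64
plate 600.8 -330.0 size 48 85 yaw -39.87 corner xy -55.2 -24.5 conf 0.59
```

The plate has been knocked about 35 mm along corner −x. I'll set this weight on the ring where it now lies, then push the plate home with the weight standing on it.

>>> servo_tool(hand=[0.9,0.9,0.9,0.9,0.9,0.9,0.9,0.9,0.9,0.9,0.9,0.9,0.9,0.9,0.9,0.9,0.9,0.9], travel=[[-3,-1,0],[-9,-2,-5],[-17,-4,-15],[-25,-6,-30],[-31,-7.5,-48],[-33.8,-8.3,-68],[-33.8,-8.3,-89],[-33.8,-8.3,-110],[-33.8,-8.3,-131],[-33.8,-8.3,-152],[-33.8,-8.3,-172],[-33.8,-8.3,-190],[-33.8,-8.3,-206],[-33.8,-8.3,-219],[-33.8,-8.3,-229],[-33.8,-8.3,-235],[-33.8,-8.3,-238],[-33.8,-8.3,-238]], rotation=[[0,0,0],[0,0,0],[0,0,0],[0,0,0],[0,0,0],[0,0,0],[0,0,0],[0,0,0],[0,0,0],[0,0,0],[0,0,0],[0,0,0],[0,0,0],[0,0,0],[0,0,0],[0,0,0],[0,0,0],[0,0,0]])

```text
t: 30.45
ee_pos: [587.1, -355.3, 231.7]
tool_rot: [[-0.151, 0.988, -0.006], [0.988, 0.151, 0.036], [0.036, 0.0, -0.999]]
force: [0.1, -0.1, -2.3]
opening: 17.6
grasp_force: 60.0
```

```bash
python3 - <<'E'
from h import *
s=arm.read_state(); print(s["t"],s["ee_pos"],s["force"])
for n in ("wrist","wrist"):
    c=cam(n); plate(c,n)
print(find(c,"wrist","weight_1"))
np.save("pics/w15.npy",c,allow_pickle=True); cv2.imwrite("pics/w15.png",c["img"])
hsv=cv2.cvtColor(c["img"],cv2.COLOR_BGR2HSV); m=((hsv[...,0]>12)&(hsv[...,0]<30)&(hsv[...,1]>110)&(hsv[...,2]>60)).astype(np.uint8)
n,l,st,ce=cv2.connectedComponentsWithStats(m)
for i in range(1,n):
    if st[i,4]>150: print(st[i],ce[i].round(1),at_z(c,[ce[i]],40+32).round(1))
# expected pixel of weight disc top centre if hung at rod+8ex, top z=72
u=s["tool_rot"]; y=np.array(u)[:,1]; y[2]=0; p=np.array(s["ee_pos"])+8*y
print(proj(c,[[p[0],p[1],72],[p[0]-20,p[1],72],[p[0]+20,p[1],72],[p[0],p[1],42]]).round(1).tolist())
E
```

```text
30.45 [ 587.10763079 -355.27240083  231.6922262 ] [ 0.1484319  -0.14944821 -2.31470843]
plate 539.3 -362.3 size 169 90 yaw 9.05 corner xy -120.8 -47.0 conf 0.66
plate 539.6 -361.9 size 172 94 yaw 9.58 corner xy -120.5 -46.6 conf 0.56
[(0.71, [534.0, -357.0, 11.0], [210.0, 168.0])]
[245 163  37  35 740] [262.3 179.1] [[ 593.5 -348.2   72. ]]
[210 293  10  63 392] [213.5 325. ] [[ 564.9 -525.7   72. ]]
[292 293  10  63 398] [296.9 325.4] [[ 659.7 -511.9   72. ]]
[  59  366  366   18 4002] [261.6 377.3] [[ 631.7 -593.8   72. ]]
[[262.9, 185.0], [243.1, 182.1], [282.6, 187.9], [262.2, 178.5]]
```

>>> servo_tool(hand=[0.9,0.9,0.9,0.9,0.9,0.9,0.9,0.9,0.9,0.9,0.9,0.9], travel=[[0,0,-4],[0,0,-10],[0,0,-16],[0,0,-21],[0,0,-24],[0,0,-26],[0,0,-28],[0,0,-29.5],[0,0,-31],[0,0,-32.5],[0,0,-34],[0,0,-34]], rotation=[[0,0,0],[0,0,0],[0,0,0],[0,0,0],[0,0,0],[0,0,0],[0,0,0],[0,0,0],[0,0,0],[0,0,0],[0,0,0],[0,0,0]])

```text
t: 31.9
ee_pos: [587.0, -355.2, 197.5]
tool_rot: [[-0.151, 0.988, -0.006], [0.988, 0.151, 0.036], [0.037, -0.0, -0.999]]
force: [-0.4, -0.6, -1.1]
opening: 17.7
grasp_force: 60.0
```

```bash
cat >> h.py <<'E'
def brass(c,z):
    hsv=cv2.cvtColor(c["img"],cv2.COLOR_BGR2HSV); m=((hsv[...,0]>12)&(hsv[...,0]<30)&(hsv[...,1]>110)&(hsv[...,2]>60)).astype(np.uint8); m[285:]=0
    n,l,st,ce=cv2.connectedComponentsWithStats(m)
    for i in range(1,n):
        if st[i,4]>100: print("brass",st[i].tolist(),ce[i].round(1),at_z(c,[ce[i]],z).round(1).tolist())
E
python3 - <<'E'
from h import *
s=arm.read_state(); print(s["t"],s["ee_pos"],s["force"],s["moment"])
c=cam("wrist"); plate(c); brass(c,30); np.save("pics/w16.npy",c,allow_pickle=True)
print("exp", proj(c,[[595,-354.1,42],[595,-354.1,10]]).round(1).tolist())
E
```

```text
31.9 [ 587.03934133 -355.24539379  197.5394309 ] [-0.3673871  -0.58896069 -1.13228044] [-0.0918148  -0.1254989  -0.01023227]
plate 539.0 -362.4 size 172 94 yaw 9.67 corner xy -121.2 -47.0 conf 0.64
brass [245, 163, 38, 36, 738] [262.9 179.7] [[594.3, -350.1, 30.0]]
exp [[263.3, 186.4], [262.5, 179.3]]
```

Weight released: the force is back to the bare-rod level and its position agrees. Unhooking, backing out and moving behind the plate's −x end.

>>> servo_tool(hand=[0.9,0.9,0.9,0.9,0.9,0.9,0.9,0.9,0.9,0.9,0.9,0.9,0.9,0.9,0.9,0.9,0.9,0.9], travel=[[0,0,-5],[0,0,-10],[0,0,-15],[0,0,-16],[-5,-0.8,-16],[-12,-1.9,-16],[-20,-3.1,-16],[-29.6,-4.6,-16],[-50,-7.7,-8],[-80,-12.3,0],[-110,-17,0],[-140,-21.6,0],[-160.5,-24.7,-10],[-160.5,-24.7,-30],[-160.5,-24.7,-50],[-160.5,-24.7,-60],[-160.5,-24.7,-63],[-160.5,-24.7,-63]], rotation=[[0,0,0],[0,0,0],[0,0,0],[0,0,0],[0,0,0],[0,0,0],[0,0,0],[0,0,0],[0,0,0],[0,0,0],[0,0,0],[0,0,0],[0,0,0],[0,0,0],[0,0,0],[0,0,0],[0,0,0],[0,0,0]])

```text
t: 33.8
ee_pos: [426.5, -380.0, 134.9]
tool_rot: [[-0.151, 0.988, -0.006], [0.988, 0.151, 0.036], [0.037, -0.0, -0.999]]
force: [0.3, 0.8, -0.7]
opening: 17.6
grasp_force: 60.0
```

```bash
python3 - <<'E'
from h import *
s=arm.read_state(); print(s["t"],s["ee_pos"],s["force"],s["moment"])
c=cam("wrist"); plate(c); brass(c,35); np.save("pics/w17.npy",c,allow_pickle=True)
print("exp", proj(c,[[595,-354.1,42],[595,-354.1,10]]).round(1).tolist(), find(c,"wrist","weight_1"))
print((np.array(s["ee_pos"][:2])-C)@np.c_[EX,EY])
hs=cv2.cvtColor(c["img"],cv2.COLOR_BGR2HSV)[...,1].astype(int); print(hs[182:206,264].tolist())
E
```

```text
33.8 [ 426.49410967 -379.95741373  134.89329108] [ 0.27365229  0.78680232 -0.73355405] [-0.02857239 -0.11081384  0.0645976 ]
plate 538.7 -362.4 size 170 91 yaw 9.19 corner xy -121.5 -47.0 conf 0.92
brass [423, 175, 59, 50, 1960] [451.9 200.1] [[591.6, -353.1, 35.0]]
exp [[459.8, 204.2], [439.7, 194.2]] [(0.81, [594.0, -352.0, 40.0], [458.0, 200.0])]
[-235.04377449  -47.05659144]
[179, 179, 169, 176, 180, 179, 167, 160, 75, 17, 14, 12, 14, 12, 17, 40, 120, 178, 174, 180, 178, 174, 178, 178]
```

>>> servo_tool(hand=[0.9,0.9,0.9,0.9,0.9,0.9,0.9,0.9,0.9,0.9,0.9,0.9,0.9,0.9,0.9,0.9,0.9,0.9,0.9], travel=[[3,0.5,0],[6,0.9,0],[8,1.2,0],[10,1.5,0],[12,1.8,0],[14.5,2.2,0],[17,2.6,0],[20,3.1,0],[23,3.5,0],[26,4,0],[29,4.5,0],[32,5,0],[35,5.4,0],[37.5,5.8,0],[39.5,6.1,0],[41.5,6.4,0],[43,6.7,0],[44,6.8,0],[44,6.8,0]], rotation=[[0,0,0],[0,0,0],[0,0,0],[0,0,0],[0,0,0],[0,0,0],[0,0,0],[0,0,0],[0,0,0],[0,0,0],[0,0,0],[0,0,0],[0,0,0],[0,0,0],[0,0,0],[0,0,0],[0,0,0],[0,0,0],[0,0,0]])

```text
t: 35.85
ee_pos: [470.2, -373.3, 134.7]
tool_rot: [[-0.151, 0.988, -0.007], [0.988, 0.151, 0.036], [0.037, -0.001, -0.999]]
force: [-4.7, -0.4, 1.9]
opening: 17.4
grasp_force: 60.0
```

```bash
python3 - <<'E'
from h import *
s=arm.read_state(); print(s["t"],s["ee_pos"],s["force"],s["moment"])
c=cam("wrist"); plate(c); brass(c,35); np.save("pics/w18.npy",c,allow_pickle=True)
print(find(c,"wrist","weight_1"))
print((np.array(s["ee_pos"][:2])-C)@np.c_[EX,EY])
E
```

```text
35.85 [ 470.19177928 -373.30232216  134.68931966] [-4.7292078  -0.35565325  1.86807466] [-0.24698375  1.313322    0.02503391]
plate 571.8 -357.7 size 169 91 yaw 8.81 corner xy -88.0 -47.4 conf 0.58
brass [412, 176, 59, 49, 1962] [440.7 200.6] [[625.0, -348.4, 35.0]]
[(0.6, [627.0, -346.0, 44.0], [450.0, 202.0])]
[-190.84247385  -47.20353856]
```

>>> servo_tool(hand=[0.9,0.9,0.9,0.9,0.9], travel=[[1,0.15,0],[2,0.3,0],[3,0.45,0],[3,0.45,0],[3,0.45,0]], rotation=[[0,0,0],[0,0,0],[0,0,0],[0,0,0],[0,0,0]])

```text
t: 36.5
ee_pos: [472.7, -372.9, 134.7]
tool_rot: [[-0.151, 0.989, -0.008], [0.988, 0.151, 0.036], [0.037, -0.002, -0.999]]
force: [-9.5, -1.3, 3.6]
opening: 17.8
grasp_force: 60.0
```

>>> servo_tool(hand=[0.9,0.9,0.9,0.9,0.9,0.9,0.9,0.9,0.9,0.9,0.9,0.9,0.9,0.9,0.9], travel=[[-8,-1.2,0],[-15,-2.3,0],[-9,-39,0],[-3.3,-76.4,0],[33,-71,0],[70,-65,0],[105.4,-59.5,0],[105.4,-59.5,0],[103.9,-49.5,0],[102.9,-42.7,0],[102.4,-39.7,0],[101.9,-36.7,0],[101.5,-34,0],[101.1,-32,0],[101.1,-32,0]], rotation=[[0,0,0],[0,0,0],[0,0,0],[0,0,0],[0,0,0],[0,0,0],[0,0,0],[0,0,0],[0,0,0],[0,0,0],[0,0,0],[0,0,0],[0,0,0],[0,0,0],[0,0,0]])

```text
t: 38.0
ee_pos: [574.5, -405.0, 135.0]
tool_rot: [[-0.151, 0.989, -0.005], [0.988, 0.151, 0.035], [0.036, 0.0, -0.999]]
force: [0.1, -2.4, 0.5]
opening: 17.6
grasp_force: 60.0
```

```bash
python3 - <<'E'
from h import *
s=arm.read_state(); print(s["t"],s["ee_pos"],s["force"],s["moment"])
c=cam("wrist"); plate(c); brass(c,35); np.save("pics/w19.npy",c,allow_pickle=True)
print((np.array(s["ee_pos"][:2])-C)@np.c_[EX,EY])
hs=cv2.cvtColor(c["img"],cv2.COLOR_BGR2HSV)[...,1].astype(int); print(hs[182:206,264].tolist())
E
```

```text
38.0 [ 574.53755984 -404.98353341  134.98487988] [ 0.13834831 -2.4206932   0.48423703] [-0.75818625  0.02177858 -0.0337731 ]
plate 573.8 -356.6 size 170 90 yaw 9.25 corner xy -85.9 -46.7 conf 0.93
brass [308, 119, 42, 49, 1530] [330.3 143.4] [[625.9, -348.3, 35.0]]
brass [357, 132, 6, 25, 112] [359.4 144.2] [[649.1, -345.2, 35.0]]
[-92.61307836 -94.56097652]
[12, 12, 10, 11, 13, 13, 12, 11, 12, 14, 14, 11, 12, 11, 12, 21, 78, 165, 175, 173, 175, 167, 179, 175]
```

>>> servo_tool(hand=[0.9,0.9,0.9,0.9,0.9], travel=[[-0.1,0.8,0],[-0.2,1.6,0],[-0.3,2.3,0],[-0.3,2.3,0],[-0.3,2.3,0]], rotation=[[0,0,0],[0,0,0],[0,0,0],[0,0,0],[0,0,0]])

```text
t: 38.6
ee_pos: [574.4, -402.8, 134.8]
tool_rot: [[-0.151, 0.989, -0.005], [0.988, 0.151, 0.035], [0.036, 0.0, -0.999]]
force: [0.6, -4.7, 1.0]
opening: 17.5
grasp_force: 60.0
```

```bash
python3 - <<'E'
from h import *
s=arm.read_state(); print(s["t"],s["ee_pos"],s["force"],s["moment"])
c=cam("wrist"); plate(c); brass(c,35); np.save("pics/w20.npy",c,allow_pickle=True)
hs=cv2.cvtColor(c["img"],cv2.COLOR_BGR2HSV)[...,1].astype(int); print(hs[182:206,264].tolist())
E
```

```text
38.6 [ 574.3821758  -402.76232429  134.81773421] [ 0.61500526 -4.74824349  0.95220943] [-1.51501318 -0.02552316 -0.01872935]
plate 573.5 -354.8 size 170 91 yaw 8.98 corner xy -85.9 -44.8 conf 0.76
brass [308, 120, 42, 49, 1524] [330.1 143.9] [[625.6, -346.4, 35.0]]
brass [356, 133, 7, 24, 113] [359.2 144.7] [[648.7, -343.4, 35.0]]
[11, 10, 13, 13, 11, 12, 12, 12, 12, 11, 12, 12, 12, 12, 13, 17, 52, 137, 169, 166, 173, 175, 176, 174]
```

>>> servo_tool(hand=[0.9,0.9,0.9,0.9,0.9,0.9,0.9,0.9,0.9,0.9,0.9,0.9,0.9,0.9,0.9,0.9,0.9,0.9,0.9,0.9], travel=[[2,-12,0],[2,-15,45],[2,-15,95],[2,-15,145],[2,-15,195],[2,-8,240],[0,20,275],[-2,65,285],[-5,112,285],[-8,159,285],[-11,206,285],[-14,253,285],[-17,300,285],[-20,347,285],[-23,394,285],[-26,441,285],[-29,488,285],[-32,535,285],[-34,582,285],[-36,625,285]], rotation=[[0,0,0],[0,0,0],[0,0,0],[0,0,0],[0,0,8],[0,0,16],[0,0,24],[0,0,32],[0,0,40],[0,0,48],[0,0,56],[0,0,64],[0,0,72],[0,0,80],[0,0,83.85],[0,0,83.85],[0,0,83.85],[0,0,83.85],[0,0,83.85],[0,0,83.85]])

```text
t: 40.7
ee_pos: [538.1, 224.8, 419.5]
tool_rot: [[-0.998, -0.045, -0.038], [-0.045, 0.999, -0.001], [0.038, 0.0, -0.999]]
force: [1.0, 0.7, -0.9]
opening: 18.0
grasp_force: 60.0
```

>>> servo_tool(hand=[0.9,0.9,0.9], travel=[[-0.8,18,-10],[-0.8,22.6,-40],[-0.8,22.6,-40]], rotation=[[0,0,0],[0,0,0],[0,0,0]])

```text
t: 41.0
ee_pos: [537.2, 245.6, 375.4]
tool_rot: [[-0.998, -0.046, -0.042], [-0.046, 0.999, -0.004], [0.043, -0.002, -0.999]]
force: [0.8, -0.2, -1.6]
opening: 17.4
grasp_force: 60.0
```

```bash
python3 - <<'E'
from h import *
s=arm.read_state(); print(s["t"],s["ee_pos"],np.round(s["tool_rot"],4).tolist(),s["force"])
c=cam("wrist"); np.save("pics/w21.npy",c,allow_pickle=True); print(find(c,"wrist","weight_1"))
hs=cv2.cvtColor(c["img"],cv2.COLOR_BGR2HSV); print(hs[182:206,264,1].tolist(),hs[182:206,264,2].tolist())
t=cam("top"); plate(t,"top"); print(find(t,"top","weight_1"))
E
```

```text
41.0 [537.23999136 245.58844379 375.36038786] [[-0.998, -0.0458, -0.0425], [-0.0457, 0.9989, -0.0037], [0.0426, -0.0017, -0.9991]] [ 0.83433492 -0.1964125  -1.57417778]
[(0.74, [602.0, 281.0, 41.0], [276.0, 201.0]), (0.67, [666.0, 380.0, 33.0], [333.0, 240.0]), (0.64, [508.0, 269.0, 65.0], [273.0, 142.0]), (0.59, [536.0, 278.0, 41.0], [277.0, 160.0]), (0.4, [437.0, 156.0, 2.0], [201.0, 89.0])]
[25, 23, 26, 23, 23, 23, 23, 23, 20, 14, 12, 12, 11, 12, 13, 13, 5, 2, 3, 6, 4, 8, 17, 24] [101, 100, 99, 99, 99, 98, 100, 100, 112, 141, 174, 195, 207, 195, 181, 191, 220, 236, 232, 203, 184, 182, 182, 184]
plate 571.7 -355.2 size 170 88 yaw 8.88 corner xy -87.8 -44.9 conf 0.55
[(0.63, [628.0, -346.0, 38.0], [380.0, 176.0])]
```

>>> servo_tool(hand=[0.9,0.9,0.9,0.9,0.9,0.9,0.9,0.9,0.9,0.9,0.9,0.9], travel=[[-0.2,4,0],[-0.4,8.8,-10],[-0.4,8.8,-40],[-0.4,8.8,-75],[-0.4,8.8,-105],[-0.4,8.8,-130],[-0.4,8.8,-150],[-0.4,8.8,-170],[-0.4,8.8,-185],[-0.4,8.8,-195],[-0.4,8.8,-200],[-0.4,8.8,-200]], rotation=[[-2,-0.1,0],[-4,-0.19,0],[-4,-0.19,0],[-4,-0.19,0],[-4,-0.19,0],[-4,-0.19,0],[-4,-0.19,0],[-4,-0.19,0],[-4,-0.19,0],[-4,-0.19,0],[-4,-0.19,0],[-4,-0.19,0]])

```text
t: 42.45
ee_pos: [537.2, 253.9, 179.7]
tool_rot: [[-0.998, -0.044, -0.033], [-0.042, 0.997, -0.071], [0.036, -0.07, -0.997]]
force: [-0.2, -0.4, -0.8]
opening: 17.7
grasp_force: 60.0
```

```bash
python3 - <<'E'
from h import *
s=arm.read_state(); print(s["t"],s["ee_pos"],np.round(s["tool_rot"],4).tolist(),s["force"])
c=cam("wrist"); np.save("pics/w22.npy",c,allow_pickle=True); 
print(proj(c,[[537,279.8,78],[526,280,74],[548,280,74],[538.6-1,244.8,53],[537.9-1,260.8,53]]).round(1).tolist())
g=cv2.cvtColor(c["img"],cv2.COLOR_BGR2GRAY).astype(int); hs=cv2.cvtColor(c["img"],cv2.COLOR_BGR2HSV)
print("hook",g[182:206,264].tolist())
for u in (310,315,320): print("arms col",u,g[165:240,u].tolist())
E
```

```text
42.45 [537.23477353 253.91950149 179.659443  ] [[-0.9985, -0.0443, -0.0334], [-0.0418, 0.9966, -0.0714], [0.0364, -0.0699, -0.9969]] [-0.18848967 -0.41549841 -0.78050051]
[[294.8, 203.0], [295.8, 188.9], [293.9, 214.2], [254.6, 193.3], [272.4, 193.6]]
hook [189, 180, 168, 174, 198, 205, 208, 212, 206, 188, 202, 221, 230, 220, 200, 188, 198, 202, 203, 203, 196, 184, 178, 178]
arms col 310 [110, 111, 112, 112, 111, 111, 110, 111, 111, 112, 113, 114, 114, 112, 115, 130, 169, 195, 189, 172, 148, 140, 162, 213, 220, 213, 207, 208, 210, 210, 210, 209, 209, 213, 232, 245, 246, 244, 235, 213, 194, 186, 185, 184, 179, 162, 143, 145, 176, 217, 220, 182, 132, 114, 114, 114, 112, 112, 112, 112, 113, 113, 113, 112, 111, 113, 113, 113, 114, 113, 112, 112, 113, 111, 111]
arms col 315 [111, 111, 112, 112, 112, 111, 112, 111, 111, 111, 113, 114, 114, 114, 114, 126, 160, 187, 188, 173, 151, 140, 158, 207, 219, 209, 219, 244, 247, 243, 233, 204, 188, 189, 189, 188, 188, 186, 187, 188, 188, 189, 188, 185, 177, 155, 139, 140, 177, 241, 254, 246, 171, 117, 114, 115, 115, 113, 113, 113, 113, 113, 112, 113, 111, 110, 111, 112, 112, 112, 112, 111, 111, 110, 111]
arms col 320 [110, 111, 111, 113, 113, 113, 111, 111, 111, 111, 112, 114, 114, 113, 113, 122, 151, 178, 185, 174, 150, 138, 155, 201, 216, 199, 156, 151, 155, 155, 155, 154, 153, 149, 147, 147, 145, 142, 136, 135, 135, 137, 149, 163, 151, 136, 136, 140, 177, 241, 254, 250, 180, 118, 114, 114, 113, 114, 113, 113, 113, 113, 112, 112, 112, 112, 112, 113, 112, 112, 112, 111, 111, 111, 110]
```

>>> servo_tool(hand=[0.9,0.9,0.9,0.9,0.9,0.9,0.9,0.9,0.9,0.9,0.9,0.9,0.9,0.9,0.9,0.9], travel=[[-0.4,8,0],[-0.8,16,0],[-1.1,23,0],[-1.3,27,0],[-1.3,27,0],[-1.3,27,6],[-1.3,27,12],[-1.3,27,16],[-1.3,27,19],[-1.3,27,22],[-1.3,27,25],[-1.3,27,28],[-1.3,27,31],[-1.3,27,34],[-1.3,27,36],[-1.3,27,36]], rotation=[[0,0,0],[0,0,0],[0,0,0],[0,0,0],[0,0,0],[0,0,0],[0,0,0],[0,0,0],[0,0,0],[0,0,0],[0,0,0],[0,0,0],[0,0,0],[0,0,0],[0,0,0],[0,0,0]])

```text
t: 44.1
ee_pos: [535.9, 281.0, 216.0]
tool_rot: [[-0.998, -0.044, -0.033], [-0.042, 0.997, -0.071], [0.036, -0.07, -0.997]]
force: [-0.2, 0.1, -3.1]
opening: 17.4
grasp_force: 60.0
```

```bash
python3 - <<'E'
from h import *
s=arm.read_state(); print(s["t"],s["ee_pos"],s["force"],s["moment"])
c=cam("wrist"); brass(c,60); print(find(c,"wrist","weight_1"))
E
```

```text
44.1 [535.93520043 281.03525069 215.97858717] [-0.18789556  0.07458226 -3.08178616] [ 0.1514815  -0.16838874  0.00315839]
brass [247, 174, 15, 21, 198] [253.1 183.1] [[534.0, 268.3, 60.0]]
brass [268, 182, 17, 14, 172] [277.  187.2] [[536.7, 292.0, 60.0]]
[(0.9, [535.0, 282.0, 57.0], [267.0, 184.0]), (0.7, [751.0, 309.0, 37.0], [280.0, 350.0]), (0.44, [650.0, 381.0, 8.0], [344.0, 271.0])]
```

>>> servo_tool(hand=[0.9,0.9,0.9,0.9,0.9,0.9,0.9,0.9,0.9,0.9,0.9,0.9,0.9,0.9,0.9,0.9,0.9,0.9,0.9,0.9], travel=[[0.2,-4,0],[0.5,-11,0],[0.9,-19,0],[1.2,-27,0],[1.5,-32,0],[1.5,-34,0],[1.5,-34,8],[1.6,-35,24],[1.7,-36,46],[1.8,-38,72],[1.9,-40,100],[1.9,-42,128],[1.9,-43,156],[1.9,-43,184],[1.9,-43,208],[1.9,-43,228],[1.9,-43,242],[1.9,-43,250],[1.9,-43,254],[1.9,-43,254]], rotation=[[0,0,0],[0,0,0],[0,0,0],[0,0,0],[0,0,0],[0,0,0],[0,0,0],[0.5,0,0],[1,0,0],[2,0.1,0],[3,0.15,0],[3.7,0.19,0],[4,0.19,0],[4,0.19,0],[4,0.19,0],[4,0.19,0],[4,0.19,0],[4,0.19,0],[4,0.19,0],[4,0.19,0]])

```text
t: 46.2
ee_pos: [537.7, 238.0, 470.1]
tool_rot: [[-0.998, -0.045, -0.036], [-0.045, 0.999, -0.001], [0.036, 0.0, -0.999]]
force: [-0.4, 1.7, -3.5]
opening: 17.5
grasp_force: 60.0
```

```bash
python3 - <<'E'
from h import *
s=arm.read_state(); print(s["t"],s["ee_pos"],np.round(s["tool_rot"],4).tolist(),s["force"],s["moment"])
c=cam("wrist"); brass(c,310); print(find(c,"wrist","weight_1"))
t=cam("top"); plate(t,"top"); print(find(t,"top","weight_1"))
E
```

```text
46.2 [537.71377188 238.04266968 470.05514156] [[-0.9983, -0.0447, -0.0361], [-0.0447, 0.999, -0.0015], [0.0362, 0.0001, -0.9993]] [-0.39994908  1.70684051 -3.5448624 ] [ 0.06451015 -0.21486194  0.04273277]
brass [245, 162, 43, 38, 823] [262.9 179.3] [[531.8, 245.8, 310.0]]
[(0.78, [531.0, 247.0, 311.0], [264.0, 179.0]), (0.68, [666.0, 380.0, 36.0], [326.0, 219.0]), (0.4, [604.0, 293.0, 41.0], [283.0, 187.0])]
plate 571.9 -355.9 size 172 90 yaw 8.4 corner xy -87.7 -45.6 conf 0.93
[(0.69, [629.0, -346.0, 38.0], [380.0, 175.0]), (0.45, [751.0, 312.0, 32.0], [170.0, 140.0]), (0.18, [543.0, 219.0, 95.0], [195.0, 202.0])]
```

>>> servo_tool(hand=[0.9,0.9,0.9,0.9,0.9,0.9,0.9,0.9,0.9,0.9,0.9,0.9,0.9,0.9,0.9,0.9,0.9,0.9,0.9,0.9], travel=[[0,-2,0],[0.3,-6,0],[0.6,-13,0],[1,-23,0],[1.7,-36,0],[2.5,-52,0],[3.3,-70,0],[4,-90,0],[5,-112,0],[6,-134,0],[7,-156,0],[8.4,-178,0],[9.4,-200,0],[10.4,-222,0],[11.5,-244,0],[12.5,-266,0],[13.5,-288,0],[14.6,-310,0],[15.6,-332,0],[16.6,-354,0]], rotation=[[0,0,-0.3],[0,0,-0.9],[0,0,-2],[0,0,-3.3],[0,0,-5],[0,0,-7.3],[0,0,-10],[0,0,-12.6],[0,0,-15.7],[0,0,-18.8],[0,0,-22],[0,0,-25],[0,0,-28],[0,0,-31.3],[0,0,-34.4],[0,0,-37.5],[0,0,-40.6],[0,0,-43.7],[0,0,-46.8],[0,0,-50]])

```text
t: 48.45
ee_pos: [553.7, -118.0, 469.8]
tool_rot: [[-0.672, 0.74, -0.024], [0.74, 0.673, 0.027], [0.036, 0.0, -0.999]]
force: [0.8, 0.1, -2.9]
opening: 17.9
grasp_force: 60.0
```

>>> servo_tool(hand=[0.9,0.9,0.9,0.9,0.9,0.9,0.9,0.9,0.9,0.9,0.9,0.9,0.9,0.9,0.9,0.9,0.9,0.9], travel=[[1,-22,0],[2,-44,0],[3,-66,0],[4,-88,0],[5.2,-110,0],[6.2,-132,0],[7.2,-153,0],[8,-171,0],[8.8,-187,0],[9.5,-201,0],[10,-213,0],[10.5,-222,0],[10.9,-230,0],[11.1,-235,0],[11.3,-238.5,0],[11.3,-239.6,0],[11.3,-239.6,0],[11.3,-239.6,0]], rotation=[[0,0,-3],[0,0,-6],[0,0,-9.2],[0,0,-12.3],[0,0,-15.4],[0,0,-18.5],[0,0,-21.4],[0,0,-24],[0,0,-26.4],[0,0,-28.3],[0,0,-30],[0,0,-31.3],[0,0,-32.5],[0,0,-33.2],[0,0,-33.7],[0,0,-33.85],[0,0,-33.85],[0,0,-33.85]])

```text
t: 50.25
ee_pos: [565.6, -355.3, 469.8]
tool_rot: [[-0.152, 0.988, -0.006], [0.988, 0.152, 0.036], [0.037, 0.0, -0.999]]
force: [1.1, 0.8, -2.6]
opening: 17.5
grasp_force: 60.0
```

```bash
python3 - <<'E'
from h import *
s=arm.read_state(); print(s["t"],s["ee_pos"],np.round(s["tool_rot"],4).tolist(),s["force"])
for i in range(2):
    c=cam("wrist"); plate(c)
print(find(c,"wrist","weight_1"))
E
```

```text
50.25 [ 565.6489797  -355.32445576  469.78409973] [[-0.1516, 0.9884, -0.0055], [0.9878, 0.1517, 0.0361], [0.0365, 0.0, -0.9993]] [ 1.08658162  0.76097202 -2.5746249 ]
plate 574.2 -354.9 size 170 90 yaw 9.56 corner xy -85.2 -45.0 conf 0.83
plate 574.5 -354.4 size 170 93 yaw 9.15 corner xy -84.9 -44.6 conf 0.88
[(0.84, [573.0, -347.0, 310.0], [264.0, 178.0]), (0.55, [630.0, -346.0, 44.0], [291.0, 151.0])]
```

>>> servo_tool(hand=[0.9,0.9,0.9,0.9,0.9,0.9,0.9,0.9,0.9,0.9,0.9,0.9,0.9,0.9,0.9,0.9,0.9,0.9], travel=[[0,0,0],[0,0,-5],[0,0,-15],[0,0,-30],[0,0,-48],[0,0,-68],[0,0,-89],[0,0,-110],[0,0,-131],[0,0,-152],[0,0,-172],[0,0,-190],[0,0,-206],[0,0,-219],[0,0,-229],[0,0,-235],[0,0,-238],[0,0,-238]], rotation=[[0,0,0],[0,0,0],[0,0,0],[0,0,0],[0,0,0],[0,0,0],[0,0,0],[0,0,0],[0,0,0],[0,0,0],[0,0,0],[0,0,0],[0,0,0],[0,0,0],[0,0,0],[0,0,0],[0,0,0],[0,0,0]])

```text
t: 52.3
ee_pos: [565.7, -355.6, 231.7]
tool_rot: [[-0.151, 0.988, -0.005], [0.988, 0.151, 0.036], [0.036, 0.0, -0.999]]
force: [-0.5, -0.1, -1.9]
opening: 17.6
grasp_force: 60.0
```

```bash
python3 - <<'E'
from h import *
s=arm.read_state(); print(s["t"],s["ee_pos"],s["force"])
c=cam("wrist"); plate(c); brass(c,72)
print("exp",proj(c,[[573.5,-354.4,72],[573.5,-354.4,42]]).round(1).tolist(), find(c,"wrist","weight_1"))
E
```

```text
52.3 [ 565.71666527 -355.62921136  231.72469148] [-0.47989027 -0.13073146 -1.9424371 ]
plate 573.7 -355.1 size 170 92 yaw 9.17 corner xy -85.8 -45.2 conf 0.64
brass [296, 159, 23, 36, 493] [305.7 175.8] [[614.0, -338.5, 72.0]]
brass [245, 163, 37, 35, 744] [262.3 179.2] [[571.9, -348.4, 72.0]]
exp [[263.0, 185.2], [262.3, 178.8]] [(0.82, [629.0, -343.0, 40.0], [314.0, 176.0]), (0.71, [572.0, -349.0, 74.0], [262.0, 180.0])]
```

Same alignment as the first placement. Lowering onto ring 2.

>>> servo_tool(hand=[0.9,0.9,0.9,0.9,0.9,0.9,0.9,0.9,0.9,0.9,0.9,0.9], travel=[[0,0,-4],[0,0,-10],[0,0,-16],[0,0,-21],[0,0,-24],[0,0,-26],[0,0,-28],[0,0,-29.5],[0,0,-31],[0,0,-32.5],[0,0,-34],[0,0,-34]], rotation=[[0,0,0],[0,0,0],[0,0,0],[0,0,0],[0,0,0],[0,0,0],[0,0,0],[0,0,0],[0,0,0],[0,0,0],[0,0,0],[0,0,0]])

```text
t: 53.65
ee_pos: [565.6, -355.6, 197.5]
tool_rot: [[-0.151, 0.988, -0.006], [0.988, 0.151, 0.036], [0.037, -0.0, -0.999]]
force: [-0.5, -0.4, -0.9]
opening: 17.8
grasp_force: 60.0
```

```bash
python3 - <<'E'
from h import *
s=arm.read_state(); print(s["t"],s["ee_pos"],s["force"],s["moment"])
c=cam("wrist"); brass(c,30)
print("exp",proj(c,[[573.5,-354.4,42],[573.5,-354.4,10]]).round(1).tolist())
E
```

```text
53.65 [ 565.63290493 -355.58062249  197.54284546] [-0.51954175 -0.43544281 -0.8833831 ] [-0.04292655 -0.03615595  0.01715663]
brass [245, 163, 38, 36, 735] [262.9 179.8] [[572.9, -350.5, 30.0]]
brass [299, 164, 28, 40, 633] [310.8 182.6] [[621.8, -346.0, 30.0]]
exp [[263.2, 186.3], [262.4, 179.3]]
```

>>> servo_tool(hand=[0.9,0.9,0.9,0.9,0.9,0.9,0.9,0.9,0.9,0.9,0.9,0.9,0.9,0.9], travel=[[0,0,-5],[0,0,-10],[0,0,-15],[0,0,-16],[-5,-0.8,-16],[-12,-1.9,-16],[-20,-3.1,-16],[-29.6,-4.6,-16],[-29.6,-4.6,15],[-29.6,-4.6,60],[-29.6,-4.6,105],[-29.6,-4.6,150],[-29.6,-4.6,195],[-29.6,-4.6,222]], rotation=[[0,0,0],[0,0,0],[0,0,0],[0,0,0],[0,0,0],[0,0,0],[0,0,0],[0,0,0],[0,0,0],[0,0,0],[0,0,0],[0,0,0],[0,0,0],[0,0,0]])

```text
t: 55.1
ee_pos: [535.2, -360.2, 424.0]
tool_rot: [[-0.151, 0.989, -0.002], [0.988, 0.151, 0.034], [0.034, 0.003, -0.999]]
force: [-0.0, 0.7, -0.7]
opening: 17.3
grasp_force: 60.0
```

>>> servo_tool(hand=[0.9,0.9,0.9,0.9,0.9,0.9,0.9,0.9,0.9,0.9,0.9,0.9,0.9,0.9,0.9,0.9,0.9], travel=[[3,30,0],[7,72,0],[11,115,0],[15,158,0],[19,201,0],[23,244,0],[27,287,0],[31,330,0],[35,373,0],[39,416,0],[44,459,0],[50,502,0],[56,545,0],[60,585,-5],[63.7,607.9,-30],[63.7,607.9,-39],[63.7,607.9,-39]], rotation=[[0,0,8],[0,0,16],[0,0,24],[0,0,32],[0,0,40],[0,0,48],[0,0,56],[0,0,64],[0,0,72],[0,0,80],[0,0,83.85],[0,0,83.85],[0,0,83.85],[0,0,83.85],[0,0,83.85],[0,0,83.85],[0,0,83.85]])

```text
t: 56.8
ee_pos: [599.3, 247.3, 379.1]
tool_rot: [[-0.998, -0.045, -0.039], [-0.045, 0.999, -0.003], [0.039, -0.001, -0.999]]
force: [0.3, -0.8, -0.5]
opening: 17.6
grasp_force: 60.0
```

```bash
python3 - <<'E'
from h import *
s=arm.read_state(); print(s["t"],s["ee_pos"],np.round(s["tool_rot"],4).tolist(),s["force"])
c=cam("wrist"); np.save("pics/w30.npy",c,allow_pickle=True); print(find(c,"wrist","weight_1"))
t=cam("top"); plate(t,"top"); print(find(t,"top","weight_1"))
E
```

```text
56.8 [599.30026629 247.2761132  379.07737521] [[-0.9982, -0.045, -0.0388], [-0.045, 0.999, -0.0028], [0.0389, -0.001, -0.9992]] [ 0.32945025 -0.81058972 -0.46968607]
[(0.66, [669.0, 380.0, 35.0], [336.0, 204.0]), (0.6, [594.0, 280.0, 41.0], [277.0, 156.0])]
plate 571.7 -356.0 size 171 90 yaw 8.36 corner xy -87.9 -45.7 conf 0.83
[(0.62, [629.0, -345.0, 40.0], [380.0, 175.0]), (0.59, [551.0, -358.0, 8.0], [383.0, 202.0]), (0.48, [570.0, -351.0, 44.0], [383.0, 194.0])]
```

>>> servo_tool(hand=[0.9,0.9,0.9,0.9,0.9,0.9,0.9,0.9,0.9,0.9,0.9,0.9], travel=[[-0.2,4,0],[-0.4,8.8,-10],[-0.4,8.8,-40],[-0.4,8.8,-75],[-0.4,8.8,-105],[-0.4,8.8,-130],[-0.4,8.8,-150],[-0.4,8.8,-170],[-0.4,8.8,-185],[-0.4,8.8,-196],[-0.4,8.8,-201],[-0.4,8.8,-201]], rotation=[[-2,-0.1,0],[-4,-0.19,0],[-4,-0.19,0],[-4,-0.19,0],[-4,-0.19,0],[-4,-0.19,0],[-4,-0.19,0],[-4,-0.19,0],[-4,-0.19,0],[-4,-0.19,0],[-4,-0.19,0],[-4,-0.19,0]])

```text
t: 58.25
ee_pos: [599.4, 256.4, 179.5]
tool_rot: [[-0.998, -0.044, -0.033], [-0.042, 0.997, -0.072], [0.037, -0.07, -0.997]]
force: [-0.1, -0.1, -1.2]
opening: 17.4
grasp_force: 60.0
```

```bash
python3 - <<'E'
from h import *
s=arm.read_state(); print(s["t"],s["ee_pos"],np.round(s["tool_rot"],4).tolist(),s["force"])
c=cam("wrist"); np.save("pics/w31.npy",c,allow_pickle=True); 
p=np.array(s["ee_pos"]); print(proj(c,[[598.8,282.7,78],[587.8,283,74],[609.8,283,74],[599.7,247.7,53],[599,263.7,53]]).round(1).tolist())
g=cv2.cvtColor(c["img"],cv2.COLOR_BGR2GRAY).astype(int)
print("hook",g[182:206,264].tolist())
for u in (315,320): print("arms col",u,g[180:225,u].tolist())
E
```

```text
58.25 [599.36632685 256.40727041 179.54590642] [[-0.9985, -0.0444, -0.0334], [-0.0419, 0.9966, -0.0715], [0.0365, -0.07, -0.9969]] [-0.11183102 -0.11811475 -1.17646846]
[[295.4, 202.7], [296.5, 188.6], [294.5, 213.9], [255.0, 193.4], [272.8, 193.7]]
hook [160, 154, 148, 158, 172, 189, 216, 228, 231, 186, 174, 190, 202, 189, 170, 160, 170, 175, 173, 175, 170, 159, 155, 153]
arms col 315 [106, 139, 157, 156, 141, 118, 115, 135, 178, 186, 177, 182, 210, 218, 210, 171, 156, 155, 154, 154, 155, 154, 155, 156, 154, 154, 154, 156, 170, 184, 151, 123, 135, 210, 250, 249, 213, 132, 98, 98, 97, 95, 95, 95, 96]
arms col 320 [106, 137, 157, 157, 143, 122, 117, 134, 175, 184, 171, 152, 161, 188, 192, 179, 174, 173, 174, 173, 163, 140, 132, 132, 132, 130, 127, 125, 125, 127, 125, 119, 134, 206, 250, 249, 217, 134, 98, 97, 98, 97, 95, 96, 95]
```

>>> servo_tool(hand=[0.9,0.9,0.9,0.9,0.9,0.9,0.9,0.9,0.9,0.9,0.9,0.9,0.9,0.9,0.9,0.9], travel=[[-0.4,8,0],[-0.8,16,0],[-1.1,23,0],[-1.3,27.2,0],[-1.3,27.2,0],[-1.3,27.2,6],[-1.3,27.2,12],[-1.3,27.2,16],[-1.3,27.2,19],[-1.3,27.2,22],[-1.3,27.2,25],[-1.3,27.2,28],[-1.3,27.2,31],[-1.3,27.2,34],[-1.3,27.2,36],[-1.3,27.2,36]], rotation=[[0,0,0],[0,0,0],[0,0,0],[0,0,0],[0,0,0],[0,0,0],[0,0,0],[0,0,0],[0,0,0],[0,0,0],[0,0,0],[0,0,0],[0,0,0],[0,0,0],[0,0,0],[0,0,0]])

```text
t: 59.9
ee_pos: [598.1, 283.7, 216.0]
tool_rot: [[-0.998, -0.044, -0.033], [-0.042, 0.997, -0.071], [0.036, -0.07, -0.997]]
force: [0.4, -0.2, -2.5]
opening: 17.8
grasp_force: 60.0
```

```bash
python3 - <<'E'
from h import *
s=arm.read_state(); print(s["t"],s["ee_pos"],s["force"],s["moment"])
c=cam("wrist"); brass(c,60); print(find(c,"wrist","weight_1"))
E
```

```text
59.9 [598.11200219 283.73284109 215.98924173] [ 0.38776583 -0.19789059 -2.45305955] [ 0.12308137 -0.15179434 -0.02567917]
brass [247, 173, 15, 22, 225] [253.8 182.8] [[595.9, 271.6, 60.0]]
brass [268, 181, 17, 17, 198] [276.9 187.3] [[599.0, 294.6, 60.0]]
[(0.8, [596.0, 286.0, 59.0], [268.0, 184.0]), (0.6, [669.0, 381.0, 31.0], [350.0, 246.0])]
```

>>> servo_tool(hand=[0.9,0.9,0.9,0.9,0.9,0.9,0.9,0.9,0.9,0.9,0.9,0.9,0.9,0.9,0.9,0.9,0.9,0.9,0.9,0.9], travel=[[0.2,-4,0],[0.5,-11,0],[0.9,-19,0],[1.2,-27,0],[1.5,-32,0],[1.5,-34,0],[1.5,-34,8],[1.6,-35,24],[1.7,-36,46],[1.8,-38,72],[1.9,-40,100],[1.9,-42,128],[1.9,-43,156],[1.9,-43,184],[1.9,-43,208],[1.9,-43,228],[1.9,-43,242],[1.9,-43,250],[1.9,-43,254],[1.9,-43,254]], rotation=[[0,0,0],[0,0,0],[0,0,0],[0,0,0],[0,0,0],[0,0,0],[0,0,0],[0.5,0,0],[1,0,0],[2,0.1,0],[3,0.15,0],[3.7,0.19,0],[4,0.19,0],[4,0.19,0],[4,0.19,0],[4,0.19,0],[4,0.19,0],[4,0.19,0],[4,0.19,0],[4,0.19,0]])

```text
t: 62.0
ee_pos: [599.9, 240.7, 470.0]
tool_rot: [[-0.998, -0.045, -0.036], [-0.045, 0.999, -0.001], [0.036, 0.0, -0.999]]
force: [-0.5, -0.3, -2.2]
opening: 17.8
grasp_force: 60.0
```

```bash
python3 - <<'E'
from h import *
s=arm.read_state(); print(s["t"],s["ee_pos"],np.round(s["tool_rot"],4).tolist(),s["force"],s["moment"])
c=cam("wrist"); brass(c,310); print(find(c,"wrist","weight_1"))
t=cam("top"); plate(t,"top"); print(find(t,"top","weight_1"))
E
```

```text
62.0 [599.90338327 240.74577293 470.03493217] [[-0.9983, -0.0447, -0.0362], [-0.0447, 0.999, -0.0015], [0.0362, 0.0001, -0.9993]] [-0.48376085 -0.34091306 -2.18299576] [ 0.02505256 -0.21370667 -0.00145495]
brass [245, 162, 38, 36, 797] [263.  179.1] [[593.8, 248.6, 310.0]]
[(0.85, [669.0, 379.0, 35.0], [327.0, 189.0]), (0.77, [593.0, 249.0, 314.0], [264.0, 179.0]), (0.76, [751.0, 322.0, 33.0], [294.0, 229.0]), (0.69, [522.0, 269.0, 15.0], [272.0, 106.0])]
plate 571.4 -355.3 size 170 94 yaw 8.01 corner xy -88.1 -45.0 conf 0.61
[(0.59, [669.0, 381.0, 35.0], [148.0, 165.0]), (0.53, [629.0, -347.0, 39.0], [381.0, 175.0]), (0.43, [569.0, -350.0, 43.0], [383.0, 194.0])]
```

>>> servo_tool(hand=[0.9,0.9,0.9,0.9,0.9,0.9,0.9,0.9,0.9,0.9,0.9,0.9,0.9,0.9,0.9,0.9,0.9,0.9,0.9,0.9], travel=[[-0.3,-2,0],[-0.9,-6,0],[-1.9,-13,0],[-3.3,-22.5,0],[-5.2,-35.5,0],[-7.6,-51,0],[-10.2,-69,0],[-13.2,-89,0],[-16.4,-111,0],[-19.6,-132.5,0],[-22.8,-154,0],[-26,-176,0],[-29.3,-198,0],[-32.5,-219.5,0],[-35.7,-241,0],[-39,-263,0],[-42.2,-285,0],[-45.4,-306.5,0],[-48.6,-328.5,0],[-51.9,-350.2,0]], rotation=[[0,0,-0.3],[0,0,-0.9],[0,0,-1.9],[0,0,-3.2],[0,0,-5],[0,0,-7.2],[0,0,-9.7],[0,0,-12.4],[0,0,-15.4],[0,0,-18.4],[0,0,-21.4],[0,0,-24.4],[0,0,-27.4],[0,0,-30.4],[0,0,-33.4],[0,0,-36.5],[0,0,-39.5],[0,0,-42.5],[0,0,-45.5],[0,0,-48.6]])

```text
t: 64.25
ee_pos: [547.1, -111.3, 469.9]
tool_rot: [[-0.69, 0.723, -0.025], [0.723, 0.691, 0.026], [0.036, 0.0, -0.999]]
force: [-0.3, 0.2, -2.5]
opening: 17.2
grasp_force: 60.0
```

>>> servo_tool(hand=[0.9,0.9,0.9,0.9,0.9,0.9,0.9,0.9,0.9,0.9,0.9,0.9,0.9,0.9,0.9,0.9,0.9,0.9,0.9], travel=[[-3.2,-22,0],[-6.5,-44,0],[-9.8,-66,0],[-13,-88,0],[-16.3,-110,0],[-19.6,-132,0],[-22.8,-154,0],[-25.8,-174,0],[-28.5,-192,0],[-30.9,-208,0],[-32.8,-221,0],[-34.4,-232,0],[-35.7,-241,0],[-36.7,-247.5,0],[-37.3,-252,0],[-37.7,-254,0],[-37.7,-254.6,0],[-37.7,-254.6,0],[-37.7,-254.6,0]], rotation=[[0,0,-3],[0,0,-6.1],[0,0,-9.1],[0,0,-12.2],[0,0,-15.2],[0,0,-18.3],[0,0,-21.3],[0,0,-24],[0,0,-26.6],[0,0,-28.8],[0,0,-30.6],[0,0,-32.1],[0,0,-33.3],[0,0,-34.3],[0,0,-34.9],[0,0,-35.2],[0,0,-35.25],[0,0,-35.25],[0,0,-35.25]])

```text
t: 66.15
ee_pos: [510.4, -363.8, 469.7]
tool_rot: [[-0.152, 0.988, -0.006], [0.988, 0.152, 0.036], [0.037, 0.0, -0.999]]
force: [-0.2, 0.6, -3.7]
opening: 17.6
grasp_force: 60.0
```

```bash
python3 - <<'E'
from h import *
s=arm.read_state(); print(s["t"],s["ee_pos"],np.round(s["tool_rot"],4).tolist(),s["force"])
for i in range(2):
    c=cam("wrist"); plate(c)
print(find(c,"wrist","weight_1"))
E
```

```text
66.15 [ 510.41885845 -363.8196934   469.72174078] [[-0.1517, 0.9884, -0.0055], [0.9878, 0.1518, 0.0362], [0.0366, 0.0, -0.9993]] [-0.15454028  0.56748474 -3.7291313 ]
plate 572.9 -354.0 size 171 93 yaw 8.77 corner xy -86.4 -43.9 conf 0.64
plate 574.5 -354.9 size 169 90 yaw 9.7 corner xy -85.0 -45.0 conf 0.9
[(0.95, [628.0, -344.0, 44.0], [322.0, 150.0]), (0.83, [574.0, -352.0, 44.0], [291.0, 149.0]), (0.81, [514.0, -358.0, 312.0], [260.0, 181.0])]
```

>>> servo_tool(hand=[0.9,0.9,0.9,0.9,0.9,0.9,0.9,0.9,0.9,0.9,0.9,0.9,0.9,0.9,0.9,0.9,0.9,0.9], travel=[[0,0,0],[0,0,-5],[0,0,-15],[0,0,-30],[0,0,-48],[0,0,-68],[0,0,-89],[0,0,-110],[0,0,-131],[0,0,-152],[0,0,-172],[0,0,-190],[0,0,-206],[0,0,-219],[0,0,-229],[0,0,-235],[0,0,-238],[0,0,-238]], rotation=[[0,0,0],[0,0,0],[0,0,0],[0,0,0],[0,0,0],[0,0,0],[0,0,0],[0,0,0],[0,0,0],[0,0,0],[0,0,0],[0,0,0],[0,0,0],[0,0,0],[0,0,0],[0,0,0],[0,0,0],[0,0,0]])

```text
t: 68.2
ee_pos: [510.4, -364.1, 231.7]
tool_rot: [[-0.151, 0.988, -0.005], [0.988, 0.151, 0.036], [0.036, 0.0, -0.999]]
force: [-0.2, -0.6, -2.9]
opening: 18.0
grasp_force: 60.0
```

```bash
python3 - <<'E'
from h import *
s=arm.read_state(); print(s["t"],s["ee_pos"],s["force"])
c=cam("wrist"); plate(c); brass(c,72)
print("exp",proj(c,[[518.2,-362.9,72],[518.2,-362.9,42]]).round(1).tolist(), find(c,"wrist","weight_1"))
E
```

```text
68.2 [ 510.41271251 -364.14167718  231.70678677] [-0.16072893 -0.58318183 -2.85777859]
brass [295, 159, 20, 35, 463] [304.8 175.5] [[557.7, -346.9, 72.0]]
brass [343, 159, 28, 36, 338] [355.4 173.4] [[607.5, -337.0, 72.0]]
brass [245, 163, 37, 35, 708] [261.9 179.2] [[516.2, -357.0, 72.0]]
exp [[263.0, 185.2], [262.3, 178.8]] [(0.97, [570.0, -350.0, 43.0], [311.0, 175.0]), (0.72, [629.0, -344.0, 44.0], [365.0, 177.0]), (0.69, [513.0, -358.0, 75.0], [259.0, 180.0])]
```

>>> servo_tool(hand=[0.9,0.9,0.9,0.9,0.9,0.9,0.9,0.9,0.9,0.9,0.9,0.9], travel=[[0,0,-4],[0,0,-10],[0,0,-16],[0,0,-21],[0,0,-24],[0,0,-26],[0,0,-28],[0,0,-29.5],[0,0,-31],[0,0,-32.5],[0,0,-34],[0,0,-34]], rotation=[[0,0,0],[0,0,0],[0,0,0],[0,0,0],[0,0,0],[0,0,0],[0,0,0],[0,0,0],[0,0,0],[0,0,0],[0,0,0],[0,0,0]])

```text
t: 69.55
ee_pos: [510.3, -364.1, 197.6]
tool_rot: [[-0.151, 0.988, -0.006], [0.988, 0.151, 0.036], [0.037, -0.0, -0.999]]
force: [0.6, -0.1, -0.9]
opening: 17.4
grasp_force: 60.0
```

>>> servo_tool(hand=[0.9,0.9,0.9,0.9,0.9,0.9,0.9,0.9,0.9,0.9,0.9,0.9,0.9], travel=[[0,0,-5],[0,0,-10],[0,0,-15],[0,0,-16],[-5,-0.8,-16],[-12,-1.9,-16],[-20,-3.1,-16],[-29.6,-4.6,-16],[-40,-6.2,0],[-50,-7.8,20],[-50,-7.8,50],[-50,-7.8,60],[-50,-7.8,60]], rotation=[[0,0,0],[0,0,0],[0,0,0],[0,0,0],[0,0,0],[0,0,0],[0,0,0],[0,0,0],[0,0,0],[0,0,0],[0,0,0],[0,0,0],[0,0,0]])

```text
t: 70.85
ee_pos: [460.4, -372.3, 259.9]
tool_rot: [[-0.151, 0.989, -0.003], [0.988, 0.151, 0.034], [0.034, 0.002, -0.999]]
force: [-0.3, 0.5, -1.4]
opening: 17.8
grasp_force: 60.0
```

```bash
python3 - <<'E'
from h import *
s=arm.read_state(); print(s["t"],s["ee_pos"],np.round(s["tool_rot"],4).tolist(),s["force"])
for i in range(2):
    c=cam("wrist"); plate(c)
print(find(c,"wrist","weight_1")); brass(c,30)
for k in (-56,0,56):
    q=np.array([573.5,-354.4])+k*EX; print("exp",q.round(1),proj(c,[[*q,42],[*q,10]]).round(1).tolist())
g=cv2.cvtColor(c["img"],cv2.COLOR_BGR2HSV)[...,1]; print(g[182:206,264].tolist())
t=cam("top"); print(find(t,"top","weight_1"))
E
```

```text
70.85 [ 460.40000686 -372.3257269   259.86507114] [[-0.1511, 0.9885, -0.0031], [0.9879, 0.1511, 0.0339], [0.034, 0.0021, -0.9994]] [-0.3378675   0.4646596  -1.44120805]
plate 573.5 -354.8 size 170 91 yaw 8.51 corner xy -85.9 -44.8 conf 0.62
plate 573.6 -355.5 size 170 92 yaw 8.78 corner xy -85.9 -45.5 conf 0.7
[(0.87, [570.0, -352.0, 42.0], [350.0, 172.0]), (0.69, [516.0, -359.0, 45.0], [305.0, 171.0]), (0.66, [628.0, -345.0, 43.0], [400.0, 174.0]), (0.58, [621.0, -304.0, 12.0], [392.0, 136.0])]
brass [289, 156, 17, 33, 399] [297.5 171.6] [[510.2, -363.3, 30.0]]
brass [333, 156, 21, 33, 257] [344.7 169.3] [[566.0, -351.9, 30.0]]
brass [377, 156, 30, 33, 368] [389.9 169.7] [[621.3, -343.7, 30.0]]
exp [ 518.2 -363. ] [[305.6, 174.3], [301.8, 169.2]]
exp [ 573.5 -354.4] [[353.1, 174.3], [345.9, 169.2]]
exp [ 628.8 -345.8] [[399.5, 174.3], [389.0, 169.2]]
[164, 169, 169, 168, 168, 167, 165, 152, 78, 20, 13, 12, 12, 12, 19, 61, 137, 167, 168, 168, 168, 168, 167, 167]
[(0.71, [567.0, -354.0, 42.0], [384.0, 195.0]), (0.67, [630.0, -346.0, 40.0], [380.0, 175.0]), (0.65, [754.0, 316.0, 34.0], [169.0, 139.0]), (0.55, [666.0, 378.0, 35.0], [149.0, 166.0]), (0.47, [515.0, -355.0, 43.0], [385.0, 212.0])]
```

All three weights stand on their rings and the plate is home (corner −85.9, −45.1). Now hanging the rod back.

```bash
python3 - <<'E'
from scipy.spatial.transform import Rotation as R
import numpy as np
r=R.from_euler('y',-2.1,degrees=True)*R.from_euler('z',79.15,degrees=True)
print(np.degrees(r.as_rotvec()).round(2))
# as reached: check from measured
from h import *
s=arm.read_state(); print((r.as_matrix()@np.array(s["tool_rot"])).round(4).tolist(), s["ee_pos"])
E
```

```text
[-1.45 -1.75 79.14]
[[-0.9993, 0.0373, -0.001], [0.0373, 0.9993, 0.0004], [0.0011, 0.0004, -1.0]] [ 460.26031359 -371.72993923  256.63248772]
```

>>> servo_tool(hand=[0.9,0.9,0.9,0.9,0.9,0.9,0.9,0.9,0.9,0.9,0.9,0.9,0.9,0.9,0.9,0.9], travel=[[-6,20,0],[-15,50,0],[-25,80,0],[-30,110,0],[-31,140,0],[-31,170,0],[-31,200,0],[-31,230,0],[-31,260,0],[-31,283.5,0],[-31,283.5,-20],[-31,283.5,-50],[-31,283.5,-75],[-31,283.5,-90],[-31,283.5,-94.8],[-31,283.5,-94.8]], rotation=[[-0.15,-0.18,8],[-0.29,-0.35,16],[-0.44,-0.53,24],[-0.59,-0.71,32],[-0.73,-0.88,40],[-0.88,-1.06,48],[-1.03,-1.24,56],[-1.17,-1.41,64],[-1.32,-1.59,72],[-1.45,-1.75,79.14],[-1.45,-1.75,79.14],[-1.45,-1.75,79.14],[-1.45,-1.75,79.14],[-1.45,-1.75,79.14],[-1.45,-1.75,79.14],[-1.45,-1.75,79.14]])

```text
t: 72.8
ee_pos: [429.4, -88.4, 162.9]
tool_rot: [[-0.999, 0.037, -0.0], [0.037, 0.999, 0.001], [0.0, 0.001, -1.0]]
force: [0.1, -0.1, -0.6]
opening: 17.4
grasp_force: 60.0
```

```bash
python3 - <<'E'
from h import *
s=arm.read_state(); print(s["t"],s["ee_pos"],np.round(s["tool_rot"],4).tolist(),s["force"])
c=cam("wrist"); np.save("pics/w40.npy",c,allow_pickle=True); print(find(c,"wrist","stand"),find(c,"wrist","hook_rod"))
E
```

```text
72.8 [429.36822409 -88.43839087 162.89244975] [[-0.9993, 0.0375, -0.0003], [0.0375, 0.9993, 0.0014], [0.0004, 0.0014, -1.0]] [ 0.12838223 -0.05216359 -0.59830908]
[(0.61, [422.0, -22.0, 117.0], [356.0, 209.0]), (0.2, [553.0, -354.0, 18.0], [26.0, 297.0])] [(0.85, [421.0, -84.0, 168.0], [263.0, 246.0])]
```

>>> servo_tool(hand=[0.9,0.9,0.9,0.9,0.9,0.9,0.9], travel=[[0.4,12,0],[0.9,26,0],[1.4,40,0],[1.8,52,0],[2.1,59,0],[2.2,62,0],[2.2,62,0]], rotation=[[0,0,0],[0,0,0],[0,0,0],[0,0,0],[0,0,0],[0,0,0],[0,0,0]])

```text
t: 73.65
ee_pos: [431.6, -26.1, 162.9]
tool_rot: [[-0.999, 0.037, 0.0], [0.037, 0.999, 0.001], [-0.0, 0.001, -1.0]]
force: [0.0, 0.2, -0.2]
opening: 17.8
grasp_force: 60.0
```

>>> servo_tool(hand=[0.9,0.9,0.9,0.9,0.9,0.9], travel=[[0,0,-4],[0,0,-8],[0,0,-10],[0,0,-12],[0,0,-12.5],[0,0,-12.5]], rotation=[[0,0,0],[0,0,0],[0,0,0],[0,0,0],[0,0,0],[0,0,0]])

```text
t: 74.25
ee_pos: [431.5, -26.5, 150.3]
tool_rot: [[-0.999, 0.038, -0.0], [0.038, 0.999, 0.001], [0.0, 0.001, -1.0]]
force: [-0.1, 0.6, -0.9]
opening: 17.8
grasp_force: 60.0
```

>>> servo_tool(hand=[0.9,0.9,0.9], travel=[[0,0,-0.6],[0,0,-0.8],[0,0,-0.8]], rotation=[[0,0,0],[0,0,0],[0,0,0]])

```text
t: 74.55
ee_pos: [431.7, -26.4, 150.1]
tool_rot: [[-0.999, 0.037, 0.0], [0.037, 0.999, 0.001], [-0.0, 0.001, -1.0]]
force: [-2.9, 0.7, 5.2]
opening: 17.7
grasp_force: 60.0
```

>>> servo_tool(hand=[0.78,0.7,0.6,0.5,0.4,0.4,0.4,0.4,0.4,0.4,0.4], travel=[[0,0,0],[0,0,0],[0,0,0],[0,0,0],[0,0,0],[0,0,20],[0,0,50],[0,0,90],[0,0,120],[0,0,130],[0,0,130]], rotation=[[0,0,0],[0,0,0],[0,0,0],[0,0,0],[0,0,0],[0,0,0],[0,0,0],[0,0,0],[0,0,0],[0,0,0],[0,0,0]])

```text
t: 75.65
ee_pos: [431.9, -26.4, 280.4]
tool_rot: [[-0.999, 0.037, 0.002], [0.037, 0.999, 0.001], [-0.002, 0.001, -1.0]]
force: [-0.7, -0.8, -0.1]
opening: 55.7
grasp_force: 0.0
```

```bash
python3 - <<'E'
from h import *
s=arm.read_state(); print(s["t"],s["ee_pos"],s["force"],s["opening"])
c=cam("wrist"); cv2.imwrite("pics/w41.png",c["img"]); np.save("pics/w41.npy",c,allow_pickle=True)
print(find(c,"wrist","rod_grip"),find(c,"wrist","stand"))
print("exp top, base handle",proj(c,[[432.9,-26.4,174],[432.9,-26.4,124],[423.9,-26.4,174],[441.9,-26.4,174],[432.9,-35.4,174],[432.9,-17.4,174]]).round(1).tolist())
g=c["img"].max(2).astype(int)
print("col255",g[180:250,255].tolist()); print("row",g[222,235:275].tolist())
t=cam("top"); plate(t,"top"); print(find(t,"top","weight_1"),find(t,"top","hook_rod"))
E
```

```text
75.65 [431.87628835 -26.44947475 280.39671083] [-0.74806221 -0.78187535 -0.06100579] 55.68503317151244
[(0.7, [424.0, -25.0, 148.0], [256.0, 179.0])] [(0.79, [415.0, -14.0, 117.0], [267.0, 161.0]), (0.65, [425.0, -28.0, 147.0], [252.0, 179.0])]
exp top, base handle [[254.7, 196.2], [254.8, 180.8], [254.3, 185.9], [255.1, 206.4], [244.0, 196.6], [265.5, 195.9]]
col255 [43, 40, 42, 37, 32, 31, 34, 37, 45, 48, 50, 50, 50, 50, 50, 50, 48, 49, 47, 48, 46, 45, 46, 56, 77, 136, 223, 248, 250, 240, 161, 96, 92, 91, 90, 91, 92, 92, 91, 91, 91, 92, 93, 93, 94, 94, 95, 95, 97, 104, 110, 117, 122, 127, 131, 138, 147, 160, 168, 173, 170, 153, 98, 52, 42, 42, 51, 73, 88, 92]
row [91, 91, 91, 91, 91, 91, 91, 90, 90, 90, 90, 90, 91, 90, 91, 90, 90, 91, 91, 92, 93, 92, 92, 92, 93, 94, 93, 94, 94, 94, 94, 93, 93, 94, 93, 93, 92, 90, 91, 90]
plate 572.0 -356.4 size 170 88 yaw 8.04 corner xy -87.7 -46.2 conf 0.66
[(0.66, [512.0, -354.0, 42.0], [385.0, 213.0]), (0.63, [751.0, 314.0, 32.0], [170.0, 140.0]), (0.62, [569.0, -350.0, 41.0], [382.0, 194.0]), (0.49, [629.0, -345.0, 41.0], [380.0, 175.0]), (0.48, [666.0, 379.0, 34.0], [149.0, 166.0])] []
```

```bash
python3 - <<'E'
from h import *
c=np.load("pics/w41.npy",allow_pickle=True).item(); g=c["img"].max(2).astype(int)
for r in (190,196,202): print(r,g[r,236:276].tolist())
c3=np.load("pics/w3.npy",allow_pickle=True).item(); print("exp3",proj(c3,[[432.9,-26.4,174],[423.9,-26.4,174],[441.9,-26.4,174]]).round(1).tolist())
g3=c3["img"].max(2).astype(int); print("w3 col255",g3[185:240,255].tolist()); print(g3[215,236:276].tolist())
t=cam("top"); a=cv2.imread("pics/top0.png").max(2).astype(int)
print("arm hides?",t["img"].max(2)[232:246,268:286].tolist()[6]); print(a[232:246,268:286].tolist()[6])
E
```

```text
190 [254, 253, 252, 246, 220, 179, 178, 173, 145, 82, 48, 50, 49, 50, 49, 50, 50, 50, 49, 50, 51, 51, 50, 50, 49, 50, 50, 49, 56, 88, 137, 169, 176, 186, 227, 248, 243, 235, 249, 251]
196 [251, 250, 248, 245, 242, 237, 232, 213, 154, 86, 50, 48, 48, 48, 48, 47, 47, 46, 46, 48, 48, 48, 49, 48, 48, 47, 48, 48, 53, 100, 178, 228, 236, 240, 246, 249, 245, 240, 249, 250]
202 [251, 250, 250, 250, 251, 251, 252, 250, 233, 142, 62, 46, 46, 45, 47, 47, 46, 47, 47, 46, 46, 47, 46, 47, 46, 46, 46, 48, 67, 133, 218, 247, 250, 250, 250, 251, 251, 250, 251, 251]
exp3 [[255.0, 215.8], [254.5, 203.8], [255.4, 227.5]]
w3 col255 [98, 72, 40, 33, 39, 38, 44, 39, 45, 39, 40, 38, 36, 39, 32, 31, 30, 29, 32, 33, 39, 44, 48, 48, 47, 47, 47, 45, 46, 46, 47, 46, 43, 44, 45, 45, 42, 43, 44, 60, 130, 216, 227, 153, 93, 88, 88, 89, 90, 88, 89, 88, 88, 87, 87]
[224, 229, 232, 232, 232, 228, 194, 107, 46, 44, 45, 45, 46, 45, 45, 45, 44, 46, 45, 47, 46, 46, 46, 45, 46, 46, 45, 45, 45, 43, 69, 135, 200, 228, 233, 233, 233, 233, 240, 247]
arm hides? [146, 147, 148, 149, 149, 149, 149, 149, 151, 149, 151, 151, 151, 152, 152, 154, 153, 153]
[253, 250, 253, 249, 128, 151, 140, 63, 106, 98, 98, 96, 86, 106, 163, 171, 184, 180]
```

```bash
python3 -c "
from h import *
print(arm.job_done())"
```

```text
the job is handed in; nothing more can be done
None
```

The job is handed in (no verdict was returned): by my last measurements the plate is home against both fences, all three weights stand on their own rings, and the rod hangs back in its stand. The plate was knocked about 35 mm partway through, so I pushed it home again with the first weight already on it.

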